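# Gauge the centrifuge tube sleeves and sort them by fit

### The arm

A 6-joint arm with a two-finger parallel gripper is mounted at the origin on the work surface. World frame = base frame: x ahead of the robot, y to its left, z up, the work surface at z = 0. Lengths are in m, angles in rad, forces in N, time in s.
With the tool pointing down it reaches from about 0.35 to 0.725 m from the base axis. Payload 6 kg.
Tool frame: the origin (TCP) lies on the centre line of the jaws, within the pads' length; the fingertips stand 14 mm ahead of it and the grasp point (between the pads) lies 5 mm behind it; z points along the fingers, y is the direction in which the jaws open and shut (so a half turn about z gives the same grasp; the last joint's range is limited). The gripper opens to 85 mm and grips with 20 to 120 N. Pads are 22 mm wide; open, the fingers measure 114 mm over their backs; the gripper's body (76 mm by 85 mm) begins 54 mm behind the grasp point. The pads swing forward as they close: fully open they stand 13 mm farther back than shut.
Start: joints at [-0.973, 0.04, 0.085, 0, -1.615, -0.334], TCP at [0.156, -0.579, 0.245] pointing down, gripper open.
Joint ranges: [-2.56, 2.56], [-1.29, 2.01], [-1.08, 1.49], [-3.29, 1.98], [-2.81, -0.18], [-2.99, 2.99]. Speed limits (rad/s): [2.57, 2.57, 3.01, 3.14, 3.14, 3.14].

### API

Orientations are given as a unit quaternion [x, y, z, w].
In Python, from bench import status, imaging, bot gives the robot as it stands. The module is installed in compiled form; this text tells all that it offers.
- The arm moves only by the tool carry_out, never from a script. Its argument "moves" is a list of rows, each a list of 3 entries, a list of its own where there are three numbers: the shift along the tool's x, y, z in cm, then the turn, a rotation vector about the tool's x, y, z in degrees, then the closure, from 0 (fully open) to 1 (shut). In form: [[[dx, dy, dz], [wx, wy, wz], jaw], ...]. A call has 1 to 10 rows; each row is the pose to reach, as a shift and turn from the pose commanded when the call began, along the tool's axes at that moment; what a row does not reach only later rows make up. A row lasts 1/8 s, in which the tool goes at most 62.5 mm and 10.7 degrees, less where a joint would pass 70% of its speed; a pose out of reach is approached as far as the arm can. A call with a gripper value outside its range is refused whole. The fingers move at their own pace and stop on an object; "squeeze" is the grip in N (left out, the last holds). Time passes only in rows, so rows that repeat a pose let the fingers close. It gives the time, the measured TCP pose, the force and the opening at its end, in the units of the state.
- status.sense(): the state, without advancing time (a new reading comes with each control period).
- imaging.camera(name): name is "scene" or "side" or "wrist"; returns the picture (400x640x3 uint8, red, green, blue); there is no depth.
- imaging.calibration(name): a dict with "camera_matrix" (3x3 intrinsics, pixels), "dist_coeffs" ([k1, k2, p1, p2, k3] as OpenCV has them; the pictures are not rectified), "eye" and "attitude" of the camera in the world. Camera axes: x right, y up, looking along -z (the intrinsics and any distortion apply to the point x, -y, -z); pixel columns grow to the right and rows downward; lengths in m; the calibration is good to about 2 mm. A picture is of the moment at which its call begins: read the wrist's pose just before it. calibration takes no time and is no camera call; for the wrist camera it gives the pose at the moment of the call.
- bot.hand_in(): hands the job in, once; it reports no verdict.
The state is a dict: "time_s": time; "joint_pos": joint angles; "qvel": joint speeds; "tau": joint torques, N m; "position": TCP position; "tcp_rot": TCP orientation; "ft_force": force on the tool from outside, world axes, zero at the start; "torque": the same for the moment, N m; "width": finger opening in m.
Only numpy, scipy, OpenCV 4.12 (cv2) and the standard library are available. Lean on these libraries where they do the work, as an engineer would, in place of code of your own. Each camera call takes 0.05 s, during which the arm holds its last target.

### The job

Check the bore of both light grey centrifuge sleeves on the black mat, one after the other: lower the sleeve over the stepped gauge pin as far as it will go, let go so that it rests there by its own weight, then lift it off and sort it before you test the other. A sleeve that stops on the pin's shoulder is good and is stood upright in the shallow metal tray; one that slides on over the shoulder down to the pin's foot is too wide and is put into the deeper white reject box. Set the sleeves down, do not drop them, and leave the bottle, beaker and caliper where they are.

Things in the scene. Friction and masses are not known exactly. Their poses are not given: they have to be found in the camera images.
- gauge: Stepped steel gauge pin, upright, screwed down to the bench. Origin: centre of the underside of its foot, on the bench; z up the pin's axis. From below: foot disc 90 mm diameter to 10 mm height; seat disc 60 mm diameter to 14 mm; thick part 32 mm diameter to 54 mm; bevelled shoulder; thin part 27 mm diameter, 56.5 to 96 mm; tapered nose to 16 mm diameter at 102 mm, the top.
- gauge_tip (a point): Centre of the top of the gauge pin, 102 mm above the bench.
- gauge_shoulder (a point): On the pin's axis at the shoulder, 55 mm above the bench. The shoulder is a 45 degree bevel from 32 to 27 mm diameter, 54 to 56.5 mm up. A 30 mm bore comes to rest on it with the sleeve's lower end at this height.
- gauge_seat (a point): On the pin's axis at the top of the seat disc at the pin's foot, 14 mm above the bench. A 35 mm bore passes the shoulder (with 1.5 mm play all round the thick part) and rests with the sleeve's lower end at this height.
- sleeve_1_mid (a point): Centre (half-way up, on the axis) of one light grey plastic centrifuge sleeve: an upright open tube, 48 mm outer diameter, 80 mm long, about 0.11 kg, two fine grip grooves near its upper end; z along its axis. Its bore is either 30 mm (good) or 35 mm (too wide). At the start it stands on the 3 mm thick mat, so this point is 43 mm above the bench.
- sleeve_2_mid (a point): The same point of the other sleeve, equal outside; its bore is the other of 30 or 35 mm. The two start at least 100 mm apart, centre to centre.
- tray: Shallow square bare steel tray for good sleeves, fixed. 146 mm square outside, 140 mm inside, walls 14 mm high with a bead to 16.5 mm, inner floor 3 mm above the bench. Origin: centre of its underside on the bench; x and y along its sides.
- reject_box: Deeper square white plastic box for rejects, fixed, open on top. 148 mm square outside (157 mm over the rim), 140 mm inside, rim 42 mm high, inner floor 4 mm above the bench. Origin: centre of its underside on the bench; x and y along its sides.
- reagent_bottle: Bystander: capped amber bottle, 62 mm diameter, 150 mm high; origin at the centre of its underside.
- beaker: Bystander: empty glass beaker, 69 mm diameter, 85 mm high; origin at the centre of its underside.
- caliper: Bystander: steel caliper lying flat near the robot, 210 mm long along its y axis, about 75 mm wide over the jaws, 12 mm high; origin under the middle of its beam.
Mind the look-alikes: they are no part of the job. Leave any orange or red look-alike of the part that bears sleeve_2_mid alone.

How it is judged:
On the way, in this order (a step that is already met when the one before it is completed fails the run):
1. one sleeve rests by its own weight on the gauge pin, let go, as deep as its bore allows (((z of sleeve_1_mid in the frame of gauge between 0.091 and 0.099 m and horizontal distance between sleeve_1_mid and gauge below 0.005 m and angle between the z axis of sleeve_1_mid and the z axis of gauge, either way round below 0.1 rad and contact force between sleeve_1 and the fingers below 0.1 N and linear speed of sleeve_1 below 0.02 m/s and angular speed of sleeve_1 below 0.2 rad/s) or (z of sleeve_2_mid in the frame of gauge between 0.05 and 0.058 m and horizontal distance between sleeve_2_mid and gauge below 0.005 m and angle between the z axis of sleeve_2_mid and the z axis of gauge, either way round below 0.1 rad and contact force between sleeve_2 and the fingers below 0.1 N and linear speed of sleeve_2 below 0.02 m/s and angular speed of sleeve_2 below 0.2 rad/s))), for 0.2 s.
2. that sleeve is sorted: good in the tray, or too wide in the reject box (((x of sleeve_1_mid in the frame of tray between -0.05 and 0.05 m and y of sleeve_1_mid in the frame of tray between -0.05 and 0.05 m and z of sleeve_1_mid in the frame of tray between 0.039 and 0.047 m and angle between the z axis of sleeve_1_mid and the z axis of tray, either way round below 0.06 rad and contact force between sleeve_1 and the fingers below 0.1 N and linear speed of sleeve_1 below 0.02 m/s and angular speed of sleeve_1 below 0.2 rad/s) or (x of sleeve_2_mid in the frame of reject_box between -0.05 and 0.05 m and y of sleeve_2_mid in the frame of reject_box between -0.05 and 0.05 m and z of sleeve_2_mid in the frame of reject_box between 0.015 and 0.052 m and contact force between sleeve_2 and the fingers below 0.1 N and linear speed of sleeve_2 below 0.02 m/s and angular speed of sleeve_2 below 0.2 rad/s))), for 0.2 s.
3. with the first sleeve sorted, the other rests on the gauge pin, let go, as deep as its bore allows ((((x of sleeve_1_mid in the frame of tray between -0.05 and 0.05 m and y of sleeve_1_mid in the frame of tray between -0.05 and 0.05 m and z of sleeve_1_mid in the frame of tray between 0.039 and 0.047 m and angle between the z axis of sleeve_1_mid and the z axis of tray, either way round below 0.06 rad and contact force between sleeve_1 and the fingers below 0.1 N and linear speed of sleeve_1 below 0.02 m/s and angular speed of sleeve_1 below 0.2 rad/s) and (z of sleeve_2_mid in the frame of gauge between 0.05 and 0.058 m and horizontal distance between sleeve_2_mid and gauge below 0.005 m and angle between the z axis of sleeve_2_mid and the z axis of gauge, either way round below 0.1 rad and contact force between sleeve_2 and the fingers below 0.1 N and linear speed of sleeve_2 below 0.02 m/s and angular speed of sleeve_2 below 0.2 rad/s)) or ((x of sleeve_2_mid in the frame of reject_box between -0.05 and 0.05 m and y of sleeve_2_mid in the frame of reject_box between -0.05 and 0.05 m and z of sleeve_2_mid in the frame of reject_box between 0.015 and 0.052 m and contact force between sleeve_2 and the fingers below 0.1 N and linear speed of sleeve_2 below 0.02 m/s and angular speed of sleeve_2 below 0.2 rad/s) and (z of sleeve_1_mid in the frame of gauge between 0.091 and 0.099 m and horizontal distance between sleeve_1_mid and gauge below 0.005 m and angle between the z axis of sleeve_1_mid and the z axis of gauge, either way round below 0.1 rad and contact force between sleeve_1 and the fingers below 0.1 N and linear speed of sleeve_1 below 0.02 m/s and angular speed of sleeve_1 below 0.2 rad/s)))), for 0.2 s.
At the end, for the whole second after the job is handed in: The 30 mm bore sleeve stands upright (within 3.5 degrees) on the tray floor, within 50 mm of its centre along each side; the 35 mm bore sleeve rests inside the reject box in any attitude, its middle within 50 mm of the box centre along each side and below 52 mm; both let go and at rest (x of sleeve_1_mid in the frame of tray between -0.05 and 0.05 m and y of sleeve_1_mid in the frame of tray between -0.05 and 0.05 m and z of sleeve_1_mid in the frame of tray between 0.039 and 0.047 m and angle between the z axis of sleeve_1_mid and the z axis of tray, either way round below 0.06 rad and contact force between each of sleeve_1, sleeve_2 and the fingers below 0.1 N and linear speed of each of sleeve_1, sleeve_2 below 0.02 m/s and angular speed of each of sleeve_1, sleeve_2 below 0.2 rad/s and x of sleeve_2_mid in the frame of reject_box between -0.05 and 0.05 m and y of sleeve_2_mid in the frame of reject_box between -0.05 and 0.05 m and z of sleeve_2_mid in the frame of reject_box between 0.015 and 0.052 m); the robot touches nothing.
It fails at once if sleeve_1 is dropped (falls free faster than 0.7 m/s, about 25 mm) (linear speed of sleeve_1 above 0.7 m/s and contact force between sleeve_1 and the fingers below 0.1 N).
It fails at once if sleeve_2 is dropped (falls free faster than 0.7 m/s, about 25 mm) (linear speed of sleeve_2 above 0.7 m/s and contact force between sleeve_2 and the fingers below 0.1 N).
It fails at once if the reagent_bottle is moved by more than 25 mm (distance of reagent_bottle from where it was at the start of the episode above 0.025 m).
It fails at once if the beaker is moved by more than 25 mm (distance of beaker from where it was at the start of the episode above 0.025 m).
It fails at once if the caliper is moved by more than 25 mm (distance of caliper from where it was at the start of the episode above 0.025 m).
It also fails if it takes over 67 s, if anything falls off the work surface, if the arm or the gripper's body presses on something with over 40 N, if the wrist force passes 120 N, or if a joint passes its speed limit or range.

## Working session

There is one attempt and no reset: what is moved stays moved. The work goes in short steps, Python scripts to look and compute and a tool call to move; the robot and the scene stay as the last step left them, time stands still between calls to the robot, and variables do not carry over. Pictures are saved under pics/ and viewed, and the job is handed in when it is done.

Besides the shell and the picture viewer there is one more tool, called after "Emit:" by a JSON object that holds its "fn" and its "kwargs", one argument or row to a line. carry_out: Moves the arm, as the interface text tells. Its arguments: {"type":"object","properties":{"moves":{"type":"array"},"squeeze":{"type":"number"}},"required":["moves"]}

```bash
mkdir -p pics
python3 - <<'E'
from bench import status, imaging, bot
import cv2, numpy as np
print(status.sense())
for n in ["scene","side","wrist"]:
    c=imaging.calibration(n); print(n,c)
    im=imaging.camera(n); cv2.imwrite(f"pics/{n}0.png",im[:,:,::-1])
E
```

```text
{'time_s': 0.0, 'joint_pos': array([-9.73334598e-01,  4.08396698e-02,  8.38012694e-02, -4.44645503e-04,
       -1.61549782e+00, -3.33692577e-01]), 'qvel': array([ 0.00014961, -0.00092182,  0.0001371 ,  0.00043466, -0.00043305,
       -0.00119778]), 'tau': array([-6.42162213e-04, -3.68205464e+01,  3.47410190e+01,  6.93224072e+00,
       -5.43188100e-03, -1.42519519e-05]), 'position': array([ 0.15642539, -0.57893847,  0.24426154]), 'tcp_rot': array([-1.31512189e-01,  9.91314147e-01,  8.77064561e-04, -1.92083815e-04]), 'ft_force': array([ 0.64815772, -0.52454182, -0.14154428]), 'torque': array([ 0.02013433,  0.02180143, -0.04266523]), 'width': 0.08564761080556701}
scene {'camera_matrix': array([[418.67280194,   0.        , 325.1986438 ],
       [  0.        , 418.67280194, 191.17521272],
       [  0.        ,   0.        ,   1.        ]]), 'dist_coeffs': array([-0.0893045,  0.       ,  0.       ,  0.       ,  0.       ]), 'eye': array([ 0.96808736, -0.6823732 ,  0.91401797]), 'attitude': array([0.33605455, 0.09275544, 0.25514921, 0.9018662 ])}
side {'camera_matrix': array([[425.77990089,   0.        , 323.52800579],
       [  0.        , 425.77990089, 208.12724041],
       [  0.        ,   0.        ,   1.        ]]), 'dist_coeffs': array([-0.09040508,  0.        ,  0.        ,  0.        ,  0.        ]), 'eye': array([0.03281834, 0.79875931, 0.76793905]), 'attitude': array([-0.13004996,  0.45728873,  0.84230386, -0.25396503])}
wrist {'camera_matrix': array([[327.95190657,   0.        , 317.19476489],
       [  0.        , 327.95190657, 201.85453566],
       [  0.        ,   0.        ,   1.        ]]), 'dist_coeffs': array([-0.03111059,  0.        ,  0.        ,  0.        ,  0.        ]), 'eye': array([ 0.09246022, -0.59546049,  0.37327128]), 'attitude': array([-0.07976536, -0.10405158,  0.78695395,  0.60292142])}
```

View pics/scene0.png

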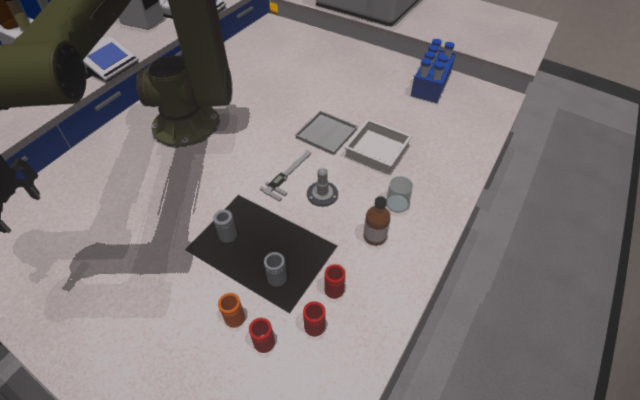

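View pics/side0.png

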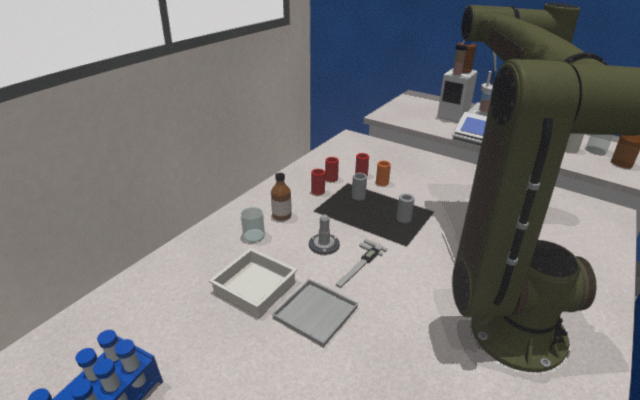

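View pics/wrist0.png

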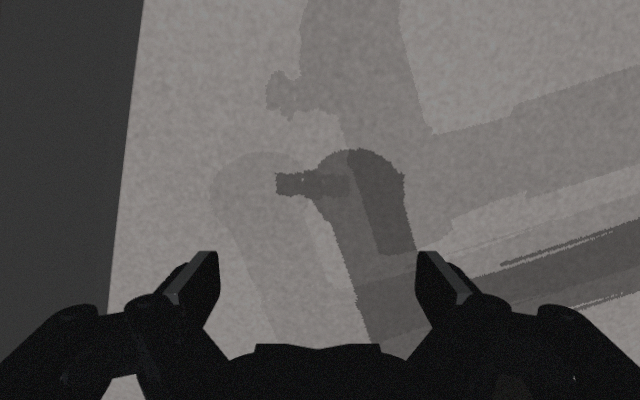

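The scene image shows the sleeves at about (224,225) and (275,268), the gauge at (322,185), the tray at (326,132), the box at (378,146), the bottle at (377,222), the beaker at (399,193) and the caliper at (285,178). The red and orange look-alikes are below the mat. The wrist view shows only bare bench.

```bash
cat > h.py <<'E'
import numpy as np, cv2
from scipy.spatial.transform import Rotation as R
def ray(c,uv):
    p=cv2.undistortPoints(np.array([[uv]],float),c["camera_matrix"],c["dist_coeffs"])[0,0]
    d=R.from_quat(c["attitude"]).apply([p[0],-p[1],-1.0]); return np.array(c["eye"]),d/np.linalg.norm(d)
def onz(c,uv,z):
    e,d=ray(c,uv); return e+d*(z-e[2])/d[2]
def two(c1,u1,c2,u2):
    e1,d1=ray(c1,u1);e2,d2=ray(c2,u2)
    A=np.array([d1,-d2]).T; s=np.linalg.lstsq(A,e2-e1,rcond=None)[0]
    a=e1+s[0]*d1;b=e2+s[1]*d2; return (a+b)/2,np.linalg.norm(a-b)
def proj(c,P):
    P=np.atleast_2d(P); q=R.from_quat(c["attitude"]).inv().apply(P-c["eye"])*[1,-1,-1]
    return cv2.projectPoints(q,np.zeros(3),np.zeros(3),c["camera_matrix"],c["dist_coeffs"])[0][:,0]
E
python3 - <<'E'
import cv2
s=cv2.imread('pics/scene0.png'); d=cv2.imread('pics/side0.png')
cv2.imwrite('pics/s_a.png',cv2.resize(s[100:300,190:430],None,fx=3.3,fy=3,interpolation=cv2.INTER_CUBIC)[:600,:800])
cv2.imwrite('pics/d_a.png',cv2.resize(d[150:350,200:440],None,fx=3.3,fy=3,interpolation=cv2.INTER_CUBIC)[:600,:800])
E
```

```text
(no output)
```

View pics/s_a.png

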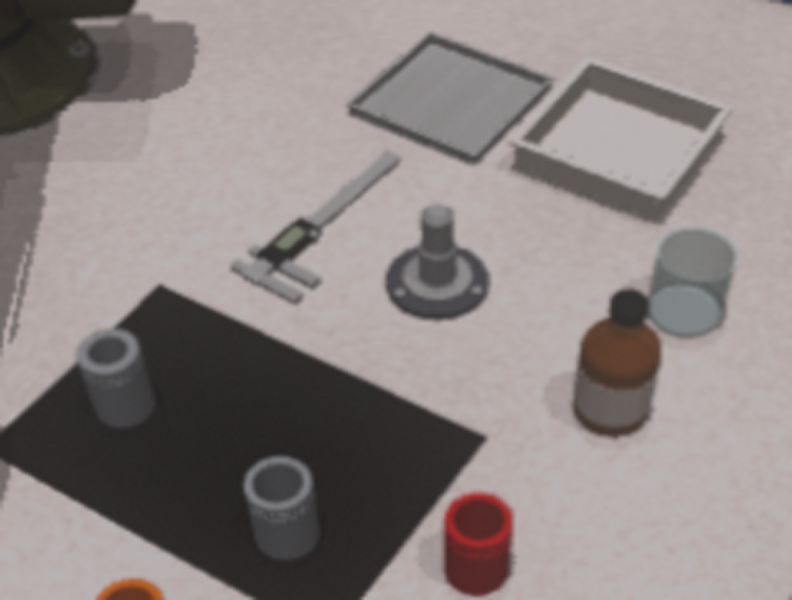

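View pics/d_a.png

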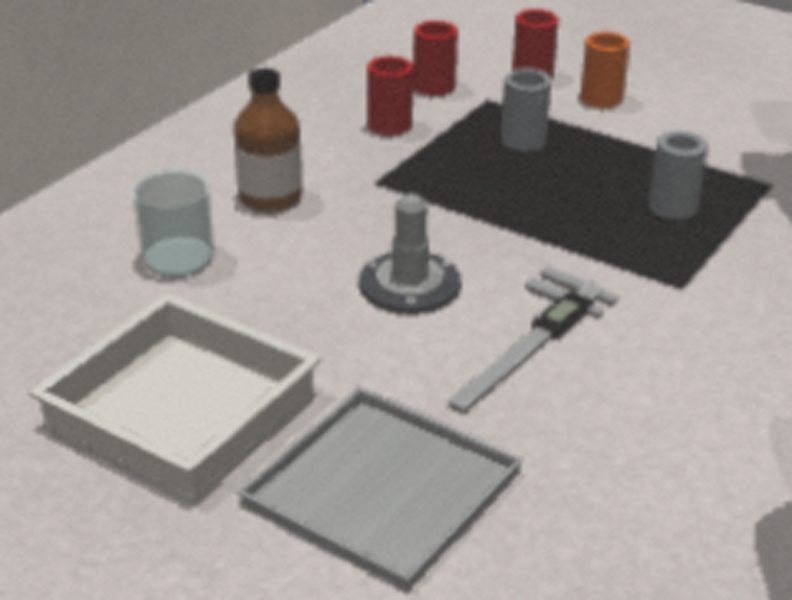

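The zoomed crops show everything clearly. In the scene crop the sleeve tops are at (110,351) and (279,482) and the pin tip at (437,214). In the side crop the sleeve tops are at (681,145) and (527,80) and the tip at (411,202). Next I triangulate these points.

Run:
```python
from h import *
from bench import imaging
S=imaging.calibration("scene");D=imaging.calibration("side")
s=lambda x,y:(190+x/3.3-.35,100+y/3-.33); d=lambda x,y:(200+x/3.3-.35,150+y/3-.33)
def show(n,ps,pd,z):
    p,g=two(S,s(*ps),D,d(*pd)); print(n,p.round(4),"gap",round(g,4),"planes",onz(S,s(*ps),z)[:2].round(4),onz(D,d(*pd),z)[:2].round(4))
show("A top",(110,351),(681,145),.083)
show("B top",(279,482),(527,80),.083)
show("tip",(437,214),(411,202),.102)
show("foot",(438,280),(410,281),.010)
T=[((432,37),(241,497)),((551,81),(360,391)),((474,160),(520,466)),((350,106),(406,588))]
for n,L,z in [("tray",T,.0165)]:
    for a in L: pass
for q in [(432,37),(551,81),(474,160),(350,106)]: print("trayS",onz(S,s(*q),.0165)[:2].round(4))
for q in [(241,497),(360,391),(520,466),(406,588)]: print("trayD",onz(D,d(*q),.0165)[:2].round(4))
for q in [(591,64),(730,109),(661,209),(512,145)]: print("boxS",onz(S,s(*q),.042)[:2].round(4))
for q in [(33,393),(168,300),(319,361),(191,472)]: print("boxD",onz(D,d(*q),.042)[:2].round(4))
show("bottle top",(628,302),(264,80),.15)
show("beaker bot",(687,310),(176,257),.003)
for q in [(398,155),(300,300),(235,265)]: print("calS",onz(S,s(*q),.01)[:2].round(4))
for q in [(459,407),(617,299),(533,283)]: print("calD",onz(D,d(*q),.01)[:2].round(4))
```

```text
A top [ 0.4204 -0.2744  0.0809] gap 0.0017 planes [ 0.4226 -0.2751] [ 0.4186 -0.272 ]
B top [ 0.6051 -0.3101  0.0826] gap 0.002 planes [ 0.6062 -0.3098] [ 0.6041 -0.3103]
tip [ 0.5583 -0.0243  0.0989] gap 0.0011 planes [ 0.5603 -0.0265] [ 0.5553 -0.0207]
foot [ 0.5579 -0.0234  0.007 ] gap 0.0023 planes [ 0.5602 -0.025 ] [ 0.5549 -0.0208]
trayS [0.3673 0.2749]
trayS [0.508  0.2726]
trayS [0.5064 0.1256]
trayS [0.3614 0.1335]
trayD [0.5002 0.2821]
trayD [0.4992 0.1359]
trayD [0.3525 0.143 ]
trayD [0.3553 0.2902]
boxS [0.5409 0.2909]
boxS [0.6866 0.2966]
boxS [0.6935 0.1309]
boxS [0.5381 0.1397]
boxD [0.6845 0.2989]
boxD [0.6818 0.1488]
boxD [0.5307 0.1457]
boxD [0.5292 0.2993]
bottle top [ 0.75   -0.0719  0.1461] gap 0.0013 planes [ 0.7516 -0.0745] [ 0.7448 -0.0667]
beaker bot [0.7566 0.059  0.0034] gap 0.0023 planes [0.7574 0.0602] [0.7558 0.0583]
calS [0.4384 0.1002]
calS [ 0.4734 -0.1076]
calS [ 0.3998 -0.1019]
calD [0.4284 0.1038]
calD [ 0.3917 -0.0975]
calD [ 0.464  -0.0784]
```

```bash
cat >> h.py <<'E'
def shift(st,target,yaw_x=(-1,0,0)):
    r=R.from_quat(st["tcp_rot"]); M=r.as_matrix()
    d=M.T@(np.array(target)-st["position"])*100
    tx=np.array(yaw_x,float); tz=np.array([0,0,-1.]); T=np.array([tx,np.cross(tz,tx),tz]).T
    w=np.degrees(R.from_matrix(M.T@T).as_rotvec())
    print("shift cm",d.round(2),"turn deg",w.round(2),"pos",st["position"].round(4),"t",round(st["time_s"],2))
E
python3 - <<'E'
from h import *
from bench import status
shift(status.sense(),(.4205,-.2735,.20))
E
```

```text
shift cm [-33.46  22.6    4.48] turn deg [ 0.08 -0.02 15.12] pos [ 0.1564 -0.579   0.2445] t 0.15
```

Emit:
{"fn": "carry_out", "kwargs": {
  "moves": [
    [[-4,2.7,0.5],[0,0,4],0],
    [[-9,6,1.2],[0,0,9],0],
    [[-14,9.5,2],[0,0,15.1],0],
    [[-19,12.8,2.5],[0,0,15.1],0],
    [[-24,16.2,3.2],[0,0,15.1],0],
    [[-28.5,19.3,3.8],[0,0,15.1],0],
    [[-32,21.6,4.3],[0,0,15.1],0],
    [[-33.5,22.6,4.5],[0,0,15.1],0],
    [[-33.5,22.6,4.5],[0,0,15.1],0],
    [[-33.5,22.6,4.5],[0,0,15.1],0]
  ],
  "squeeze": 30
}}

```text
time_s: 1.4
position: [0.4205, -0.2744, 0.2005]
tcp_rot: [0.0, 1.0, -0.0, -0.0]
ft_force: [-0.5, -0.5, 0.3]
width: 0.0853
```

Run:
```python
from h import *
from bench import status,imaging
st=status.sense();c=imaging.calibration("wrist");im=imaging.camera("wrist")
cv2.imwrite("pics/w1.png",im[:,:,::-1]); print(st["position"],st["tcp_rot"],c["eye"],c["attitude"],st["joint_pos"])
print(proj(c,[[.4205,-.2735,.083],[.4205,-.2735,.003]]))
```

```text
[ 0.42046045 -0.27443736  0.20046674] [ 3.04304796e-04  9.99999947e-01 -9.79172913e-05 -6.16801975e-05] [ 0.35414802 -0.2735595   0.32934996] [-0.09352382 -0.09219492  0.7006628   0.70130238] [-1.76014941e-01 -2.25081307e-01 -2.44103670e-01  2.14422039e-04
 -1.55186119e+00 -1.39539406e+00]
[[317.92113953 201.75259145]
 [317.88993686 181.2258877 ]]
```

View pics/w1.png

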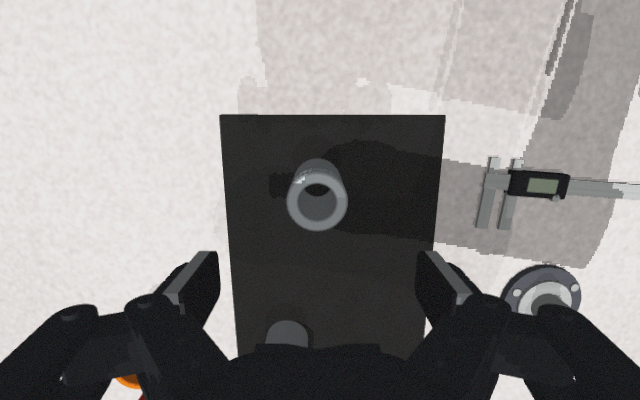

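The wrist view shows the near sleeve's rim at about (317,201), very close to the predicted (318,202). Sleeve B is at (287,335) and the gauge is at lower right. I'll fit the rim precisely.

```bash
cat >> h.py <<'E'
def rim(im,c,uv,z,r=60,thr=75,out=None,sat=None):
    "largest bright blob near uv: fit outer ellipse and inner hole"
    g=cv2.cvtColor(im,cv2.COLOR_RGB2GRAY); u,v=map(int,uv); x0,y0=max(u-r,0),max(v-r,0)
    k=cv2.resize(g[y0:v+r,x0:u+r],None,fx=4,fy=4,interpolation=cv2.INTER_CUBIC)
    m=(k>thr).astype(np.uint8)*255
    cs,h=cv2.findContours(m,cv2.RETR_CCOMP,cv2.CHAIN_APPROX_NONE)
    if out: 
        o=cv2.cvtColor(k,cv2.COLOR_GRAY2BGR); cv2.drawContours(o,cs,-1,(0,0,255),1); cv2.imwrite(out,o)
    for i,q in enumerate(cs):
        if cv2.contourArea(q)<300: continue
        e=cv2.fitEllipse(q); ctr=((e[0][0]-1.5)/4+x0,(e[0][1]-1.5)/4+y0)
        print("hole" if h[0][i][3]>=0 else "outer",np.round(ctr,2),"axes px",np.round(np.array(e[1])/4,1),"on plane",onz(c,ctr,z).round(4))
E
python3 - <<'E'
from h import *
from bench import imaging
im=cv2.imread("pics/w1.png")[:,:,::-1].copy();c=imaging.calibration("wrist")
for t in (90,120): rim(im,c,(317,200),.083,thr=t,out=f"pics/r1_{t}.png")
E
```

```text
outer [316.45 200.  ] axes px [59.4 61.1] on plane [ 0.419  -0.2748  0.083 ]
hole [316.6  201.58] axes px [37.7 39.1] on plane [ 0.4203 -0.2747  0.083 ]
outer [316.62 200.82] axes px [55.6 57. ] on plane [ 0.4197 -0.2746  0.083 ]
hole [316.49 202.21] axes px [40.5 42.6] on plane [ 0.4208 -0.2747  0.083 ]
```

View pics/r1_120.png

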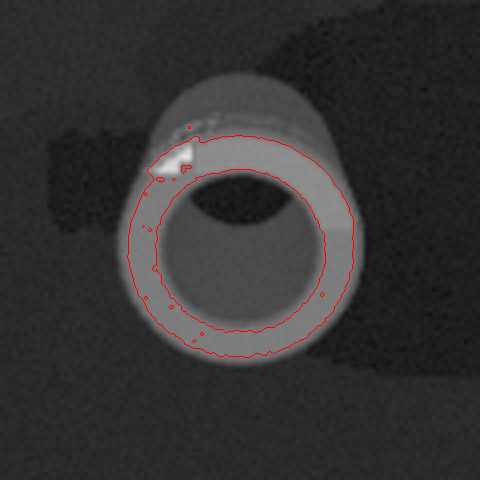

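Sleeve A's centre is at (0.420, -0.2747). Its hole-to-rim ratio is about 0.63, which suggests a 30 mm bore, but the gauge will decide. I'll descend and grip.

Emit:
{"fn": "carry_out", "kwargs": {
  "moves": [
    [[0,0,4],[0,0,0],0],
    [[0,0,8],[0,0,0],0],
    [[0,0,11.5],[0,0,0],0],
    [[0,0,13.5],[0,0,0],0],
    [[0,0,14],[0,0,0],0],
    [[0,0,14],[0,0,0],0.2],
    [[0,0,14],[0,0,0],0.5],
    [[0,0,14],[0,0,0],0.8],
    [[0,0,14],[0,0,0],0.8],
    [[0,0,14],[0,0,0],0.8]
  ],
  "squeeze": 35
}}

```text
time_s: 2.7
position: [0.4217, -0.2741, 0.0618]
tcp_rot: [-0.0, 1.0, -0.001, 0.001]
ft_force: [-1.0, 0.5, 6.1]
width: 0.0479
```

Gripped, with the width at 47.9 mm. Now I lift.

Emit:
{"fn": "carry_out", "kwargs": {
  "moves": [
    [[0,0,-1],[0,0,0],0.8],
    [[0,0,-4],[0,0,0],0.8],
    [[0,0,-8],[0,0,0],0.8],
    [[0,0,-12],[0,0,0],0.8],
    [[0,0,-15],[0,0,0],0.8],
    [[0,0,-15],[0,0,0],0.8]
  ]
}}

```text
time_s: 3.45
position: [0.4218, -0.2739, 0.2131]
tcp_rot: [-0.0, 1.0, -0.001, 0.002]
ft_force: [0.6, -0.1, -1.7]
width: 0.0477
```

Run:
```python
from h import *
from bench import status,imaging
st=status.sense();c=imaging.calibration("wrist");im=imaging.camera("wrist")
cv2.imwrite("pics/w2.png",im[:,:,::-1]); print(st["position"],st["ft_force"],st["width"])
# expected sleeve top 18 mm above tcp... 
p=st["position"]; print(proj(c,[p+[0,0,.0215],p+[0,0,-.0585]]))
shift(st,(.558,-.0237,.215))
```

```text
[ 0.42179951 -0.27391432  0.21312423] [ 0.64707133 -0.10740548 -1.67907066] 0.0476689520849219
[[315.53575864 299.57946218]
 [316.53303812 226.6493698 ]]
shift cm [-13.63  25.02  -0.16] turn deg [-0.06  0.25  0.02] pos [ 0.4218 -0.2739  0.2131] t 3.45
```

View pics/w2.png

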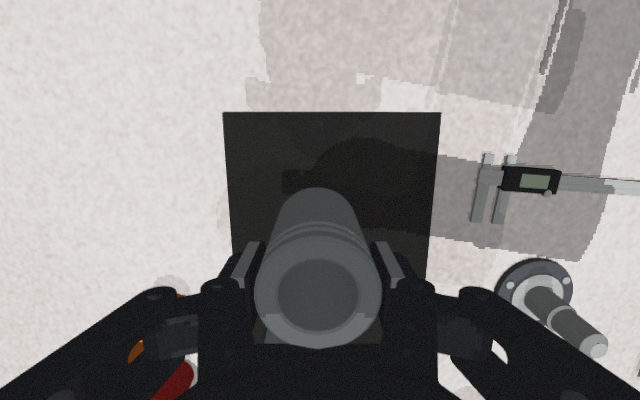

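The sleeve is in hand with its rim centred at about (317,295). The gauge tip shows at (594,346). I'll measure both.

Run:
```python
from h import *
from bench import imaging
im=cv2.imread("pics/w2.png");c=imaging.calibration("wrist")
cv2.imwrite("pics/w2a.png",cv2.resize(im[240:400,480:640],None,fx=3.75,fy=3.75,interpolation=cv2.INTER_CUBIC))
cv2.imwrite("pics/w2b.png",cv2.convertScaleAbs(cv2.resize(im[210:370,230:410],None,fx=3.75,fy=3.75,interpolation=cv2.INTER_CUBIC),alpha=2))
```

```text
(no output)
```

View pics/w2a.png

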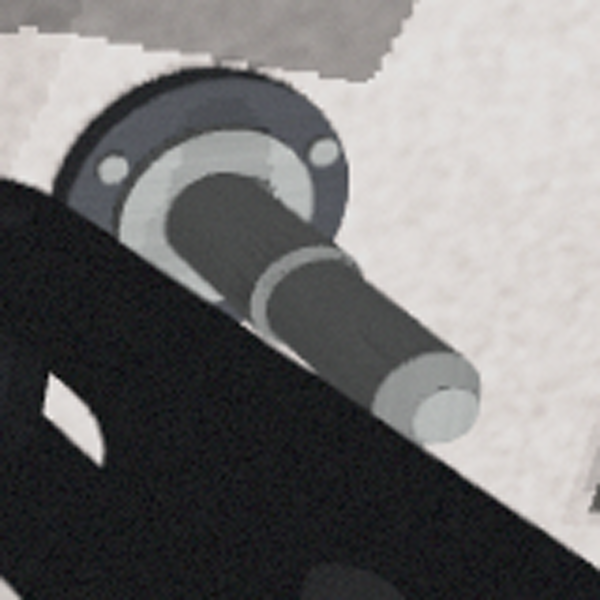

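View pics/w2b.png

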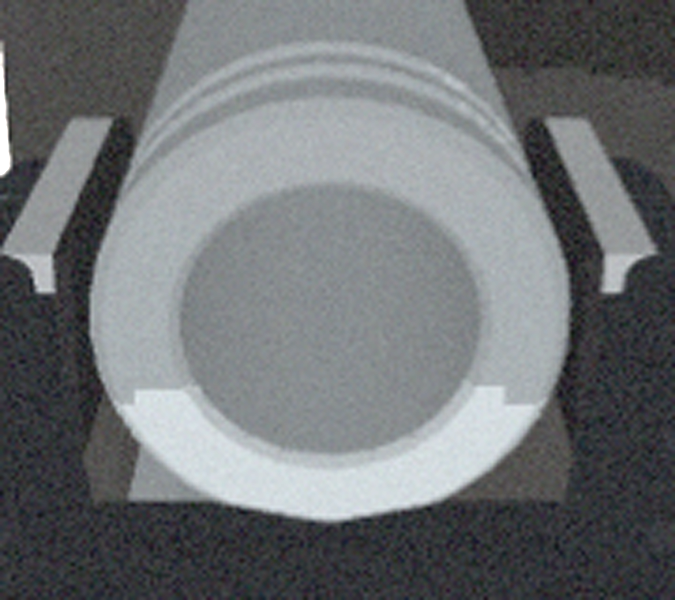

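```bash
cat >> h.py <<'E'
def circ(c,pts,z):
    P=np.array([onz(c,p,z)[:2] for p in pts]); A=np.c_[2*P,np.ones(len(P))]
    s=np.linalg.lstsq(A,(P**2).sum(1),rcond=None)[0]; r=np.sqrt(s[2]+s[0]**2+s[1]**2)
    return s[:2].round(4),"diam mm",round(2000*r,1),"res mm",round(1000*np.abs(np.linalg.norm(P-s[:2],axis=1)-r).max(),2)
E
python3 - <<'E'
from h import *
from bench import imaging,status
c=imaging.calibration("wrist"); f=lambda x0,y0:(lambda p:(x0+p[0]/3.75-.37,y0+p[1]/3.75-.37))
a=f(480,240);b=f(230,210)
print("tip",onz(c,a((446,416)),.102), circ(c,[a(p) for p in [(414,417),(478,402),(445,442),(446,391)]],.102))
print("seat foot disc z.01",circ(c,[a(p) for p in [(60,180),(120,105),(210,68),(290,85),(345,150),(340,225)]],.01))
print("seat disc z.014",circ(c,[a(p) for p in [(120,200),(150,160),(215,131),(280,138),(310,175),(220,303)]],.014))
print("shoulder",circ(c,[a(p) for p in [(253,320),(255,295),(285,260),(330,247),(358,262)]],.054))
zt=.2343
print("outer",circ(c,[b(p) for p in [(90,310),(571,310),(330,95),(115,395),(548,395),(220,500),(440,500)]],zt))
print("inner",circ(c,[b(p) for p in [(180,318),(483,318),(331,183),(331,455)]],zt))
print(status.sense()["position"])
E
```

```text
tip [ 0.55583149 -0.02348799  0.102     ] (array([ 0.5559, -0.0235]), 'diam mm', np.float64(15.4), 'res mm', np.float64(0.32))
seat foot disc z.01 (array([ 0.5551, -0.0256]), 'diam mm', np.float64(92.8), 'res mm', np.float64(0.63))
seat disc z.014 (array([ 0.5565, -0.0234]), 'diam mm', np.float64(61.5), 'res mm', np.float64(0.7))
shoulder (array([ 0.557, -0.022]), 'diam mm', np.float64(32.1), 'res mm', np.float64(0.34))
outer (array([ 0.4183, -0.2726]), 'diam mm', np.float64(46.3), 'res mm', np.float64(0.34))
inner (array([ 0.4186, -0.2726]), 'diam mm', np.float64(29.4), 'res mm', np.float64(0.1))
[ 0.42121443 -0.27346684  0.21090682]
```

Run:
```python
from h import *
from bench import status
shift(status.sense(),(.62,-.024,.23))
```

```text
shift cm [-19.89  24.94  -1.87] turn deg [0.03 0.09 0.02] pos [ 0.4212 -0.2735  0.2109] t 3.5
```

Emit:
{"fn": "carry_out", "kwargs": {
  "moves": [
    [[-2,2.5,-0.5],[0,0,0],0.8],
    [[-5,6,-1],[0,0,0],0.8],
    [[-8,10,-2],[0,0,0],0.8],
    [[-11,14,-2],[0,0,0],0.8],
    [[-14,18,-2],[0,0,0],0.8],
    [[-17,21.5,-2],[0,0,0],0.8],
    [[-19,24,-2],[0,0,0],0.8],
    [[-20,25,-2],[0,0,0],0.8],
    [[-20,25,-2],[0,0,0],0.8],
    [[-20,25,-2],[0,0,0],0.8]
  ]
}}

```text
time_s: 4.75
position: [0.6204, -0.0244, 0.2301]
tcp_rot: [0.0, 1.0, -0.0, -0.0]
ft_force: [1.3, -0.2, -0.7]
width: 0.0478
```

Emit:
{"fn": "carry_out", "kwargs": {
  "moves": [
    [[0,0,0],[0,0,0],0.8],
    [[0,0,0],[0,0,0],0.8]
  ]
}}

```text
time_s: 5.0
position: [0.6206, -0.0242, 0.2307]
tcp_rot: [0.0, 1.0, 0.0, 0.0]
ft_force: [-0.3, -0.2, -1.5]
width: 0.0476
```

```bash
cat >> h.py <<'E'
import pickle
def snap(name):
    from bench import status,imaging
    st=status.sense();c=imaging.calibration("wrist");im=imaging.camera("wrist")
    cv2.imwrite(f"pics/{name}.png",im[:,:,::-1]); pickle.dump((st,c),open(f"pics/{name}.pkl","wb"))
    print("pos",st["position"].round(4),"f",st["ft_force"].round(1),"w",round(st["width"],4),"t",round(st["time_s"],2),"after",status.sense()["position"].round(4))
    return st,c,im
E
python3 - <<'E'
from h import *
st,c,im=snap("w3")
print(proj(c,[[.5575,-.023,.102]]))
b=im[:,:,::-1]; cv2.imwrite("pics/w3a.png",cv2.resize(b[50:250,220:420],None,fx=3,fy=3,interpolation=cv2.INTER_CUBIC))
cv2.imwrite("pics/w3b.png",cv2.convertScaleAbs(cv2.resize(b[210:370,230:410],None,fx=3.75,fy=3.75,interpolation=cv2.INTER_CUBIC),alpha=1.7))
E
```

```text
pos [ 0.6206 -0.0242  0.2307] f [-0.3 -0.2 -1.5] w 0.0476 t 5.0 after [ 0.6207 -0.0241  0.2306]
[[318.14564216 117.81118396]]
```

View pics/w3a.png

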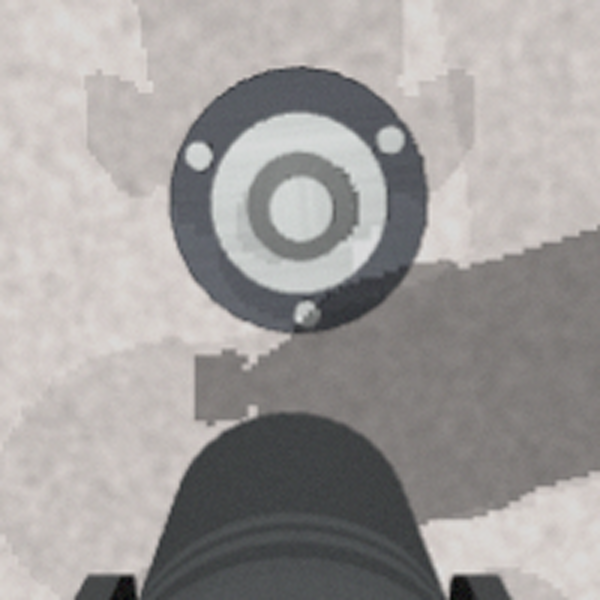

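View pics/w3b.png

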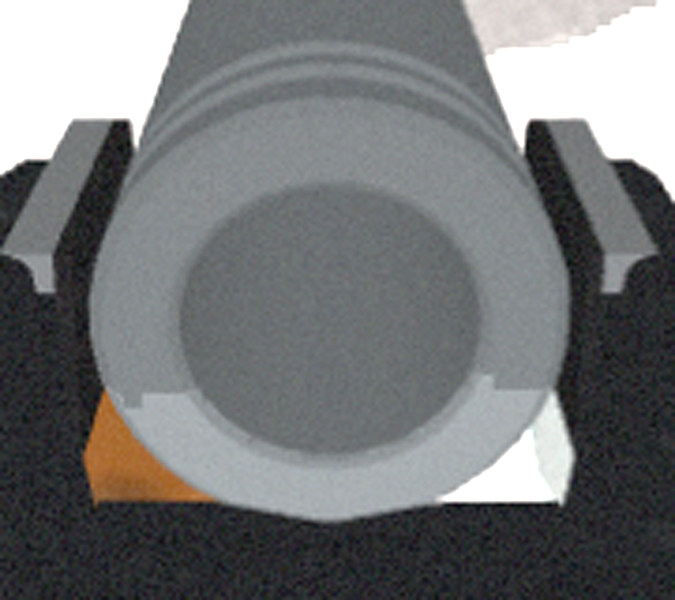

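This shows the gauge straight under the camera. In the 3x crop the tip disc is centred at (300,209) and the foot disc at (299,200). I'll compute the positions and the held sleeve's offset.

Run:
```python
from h import *
st,c=pickle.load(open("pics/w3.pkl","rb"))
a=lambda p:(220+p[0]/3-.33,50+p[1]/3-.33); b=lambda p:(230+p[0]/3.75-.37,210+p[1]/3.75-.37)
print("tip",circ(c,[a(p) for p in [(269,209),(332,209),(300,177),(300,242)]],.102))
print("foot",circ(c,[a(p) for p in [(170,200),(427,200),(299,68),(299,333)]],.010))
print("seat",circ(c,[a(p) for p in [(212,203),(387,203),(299,112),(299,294)]],.014))
print(st["position"])
for zt in (st["position"][2]+.0212,st["position"][2]+.018):
  print("outer",circ(c,[b(p) for p in [(90,310),(571,310),(330,95),(115,395),(548,395),(220,500),(440,500)]],zt))
  print("inner",circ(c,[b(p) for p in [(180,318),(483,318),(331,183),(331,455)]],zt))
print(circ(c,[a((190,460)),a((290,412)),a((400,455))],st["position"][2]-.0588))
```

```text
tip (array([ 0.5588, -0.0217]), 'diam mm', np.float64(16.1), 'res mm', np.float64(0.02))
foot (array([ 0.5587, -0.0218]), 'diam mm', np.float64(88.7), 'res mm', np.float64(0.06))
seat (array([ 0.5588, -0.0215]), 'diam mm', np.float64(60.0), 'res mm', np.float64(0.17))
[ 0.62062006 -0.02420075  0.23068047]
outer (array([ 0.6191, -0.0234]), 'diam mm', np.float64(47.3), 'res mm', np.float64(0.35))
inner (array([ 0.6194, -0.0233]), 'diam mm', np.float64(30.1), 'res mm', np.float64(0.1))
outer (array([ 0.621 , -0.0234]), 'diam mm', np.float64(48.7), 'res mm', np.float64(0.36))
inner (array([ 0.6213, -0.0233]), 'diam mm', np.float64(31.0), 'res mm', np.float64(0.1))
(array([ 0.6239, -0.0228]), 'diam mm', np.float64(55.9), 'res mm', np.float64(0.0))
```

The gauge is at (0.5588, -0.0217), with tip, foot and seat agreeing to 0.2 mm. Relative to the held sleeve I need about -61 mm in x and +1.7 mm in y. I'll go over the tip first.

Emit:
{"fn": "carry_out", "kwargs": {
  "moves": [
    [[2,0.1,0],[0,0,0],0.8],
    [[4.5,0.2,0],[0,0,0],0.8],
    [[6,0.2,0],[0,0,0],0.8],
    [[6.1,0.2,1],[0,0,0],0.8],
    [[6.1,0.2,3],[0,0,0],0.8],
    [[6.1,0.2,4.5],[0,0,0],0.8],
    [[6.1,0.2,5.2],[0,0,0],0.8],
    [[6.1,0.2,5.2],[0,0,0],0.8],
    [[6.1,0.2,5.2],[0,0,0],0.8]
  ]
}}

```text
time_s: 6.18
position: [0.5603, -0.0217, 0.1789]
tcp_rot: [-0.0, 1.0, -0.0, 0.0]
ft_force: [-0.5, 0.1, -1.5]
width: 0.0482
```

Run:
```python
from h import *
from bench import imaging
st,c,im=snap("w4")
for n,(x,y) in (("scene",(250,90)),("side",(260,140))):
    i=imaging.camera(n)[:,:,::-1]; cv2.imwrite(f"pics/{n}4.png",cv2.resize(i[y:y+130,x:x+140],None,fx=4,fy=4,interpolation=cv2.INTER_CUBIC))
cv2.imwrite("pics/c4.png",np.hstack([cv2.imread("pics/scene4.png")[:,::1],cv2.imread("pics/side4.png")])[:, :, :][::1] if 0 else cv2.resize(np.hstack([cv2.imread("pics/scene4.png"),cv2.imread("pics/side4.png")]),(800,371)))
```

```text
pos [ 0.5603 -0.0217  0.1789] f [-0.5  0.1 -1.5] w 0.0482 t 6.17 after [ 0.5603 -0.0217  0.1791]
```

View pics/c4.png

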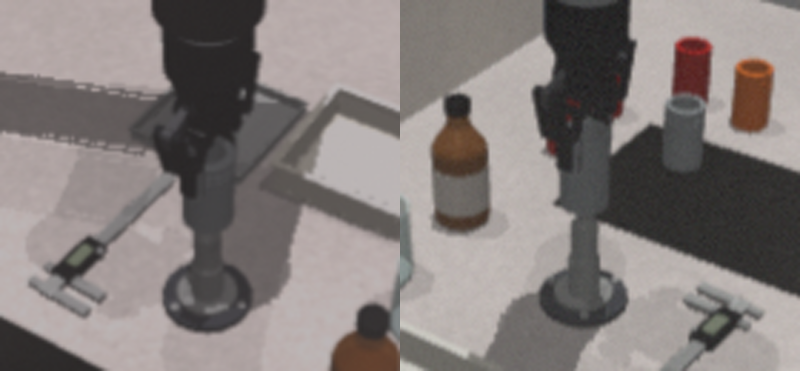

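View pics/w4.png

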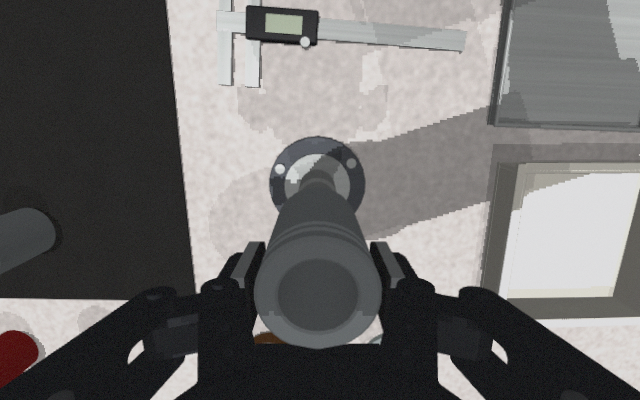

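Both outside views show the sleeve coaxial above the pin. I'll lower it gently.

Emit:
{"fn": "carry_out", "kwargs": {
  "moves": [
    [[0.05,-0.05,1],[0,0,0],0.8],
    [[0.05,-0.05,2],[0,0,0],0.8],
    [[0.05,-0.05,3],[0,0,0],0.8],
    [[0.05,-0.05,4],[0,0,0],0.8],
    [[0.05,-0.05,5],[0,0,0],0.8],
    [[0.05,-0.05,5],[0,0,0],0.8]
  ]
}}

```text
time_s: 7.08
position: [0.5588, -0.0222, 0.127]
tcp_rot: [-0.0, 1.0, -0.0, -0.001]
ft_force: [-0.7, -0.4, -1.8]
width: 0.0475
```

No contact force, so the sleeve is over the thin part. I'll feel for the shoulder, expected at a TCP height of about 0.114.

Emit:
{"fn": "carry_out", "kwargs": {
  "moves": [
    [[0,0,0.4],[0,0,0],0.8],
    [[0,0,0.7],[0,0,0],0.8],
    [[0,0,1.0],[0,0,0],0.8],
    [[0,0,1.2],[0,0,0],0.8],
    [[0,0,1.2],[0,0,0],0.8]
  ]
}}

```text
time_s: 7.7
position: [0.5593, -0.0222, 0.1161]
tcp_rot: [-0.0, 1.0, 0.0, -0.0]
ft_force: [0.9, -0.4, -0.6]
width: 0.0478
```

Emit:
{"fn": "carry_out", "kwargs": {
  "moves": [
    [[0,0,0.2],[0,0,0],0.8],
    [[0,0,0.4],[0,0,0],0.8],
    [[0,0,0.4],[0,0,0],0.8]
  ]
}}

```text
time_s: 8.07
position: [0.5598, -0.022, 0.1134]
tcp_rot: [-0.0, 1.0, 0.0, 0.001]
ft_force: [-1.2, 1.3, 4.7]
width: 0.0476
```

Contact at the shoulder height, about 6 N. I'll let go and check.

Emit:
{"fn": "carry_out", "kwargs": {
  "moves": [
    [[0,0,0.3],[0,0,0],0.3],
    [[0,0,0.3],[0,0,0],0],
    [[0,0,0.3],[0,0,0],0],
    [[0,0,0.3],[0,0,0],0],
    [[0,0,0.3],[0,0,0],0],
    [[0,0,0.3],[0,0,0],0]
  ]
}}

```text
time_s: 8.82
position: [0.5594, -0.0221, 0.1093]
tcp_rot: [-0.0, 1.0, 0.0, -0.0]
ft_force: [-0.8, 0.2, -0.2]
width: 0.0854
```

```bash
cat >> h.py <<'E'
def pair(name,a=(250,90),b=(260,140)):
    from bench import imaging
    L=[]
    for n,(x,y) in (("scene",a),("side",b)):
        i=imaging.camera(n)[:,:,::-1]; cv2.imwrite(f"pics/{n}_{name}.png",i); L.append(cv2.resize(i[y:y+130,x:x+135],(400,385),interpolation=cv2.INTER_CUBIC))
    cv2.imwrite(f"pics/pair_{name}.png",np.hstack(L))
E
python3 - <<'E'
from h import *
snap("w5"); pair("5")
E
```

```text
pos [ 0.5594 -0.0221  0.1093] f [-0.8  0.2 -0.2] w 0.0854 t 8.82 after [ 0.5594 -0.0221  0.1093]
```

View pics/pair_5.png

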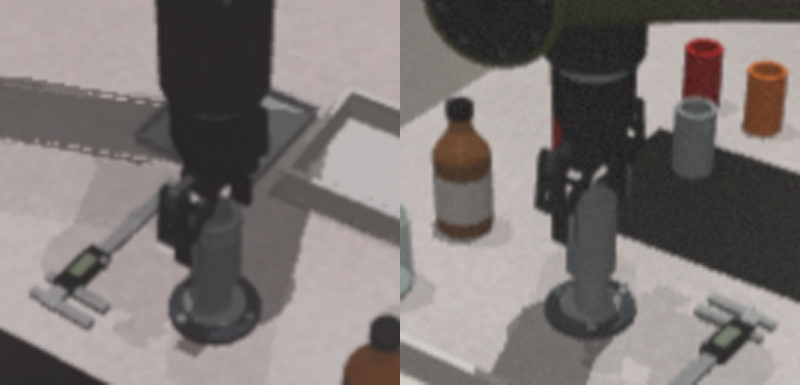

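View pics/w5.png

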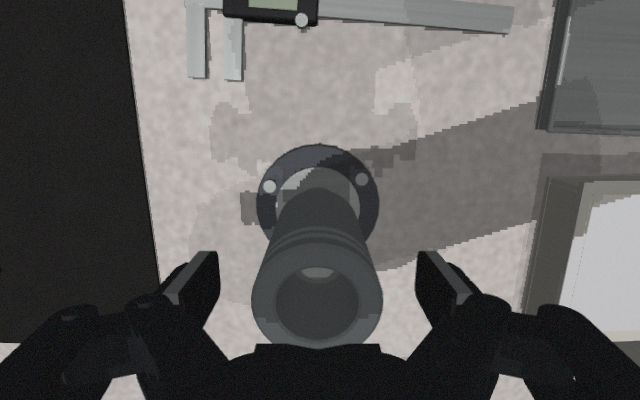

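The sleeve stands free on the shoulder. In the side view its lower end is clearly above the foot, and the wrist view shows the rim at (317,300) with the pin tip inside the bore. So sleeve A is good. I'll regrip and lift.

Emit:
{"fn": "carry_out", "kwargs": {
  "moves": [
    [[0,0,0],[0,0,0],0.3],
    [[0,0,0],[0,0,0],0.6],
    [[0,0,0],[0,0,0],0.8],
    [[0,0,0],[0,0,0],0.8],
    [[0,0,0],[0,0,0],0.8],
    [[0,0,-1],[0,0,0],0.8],
    [[0,0,-3],[0,0,0],0.8],
    [[0,0,-6],[0,0,0],0.8],
    [[0,0,-9],[0,0,0],0.8],
    [[0,0,-9],[0,0,0],0.8]
  ]
}}

```text
time_s: 10.22
position: [0.5608, -0.0221, 0.2038]
tcp_rot: [-0.0, 1.0, 0.0, 0.003]
ft_force: [0.5, -0.0, -1.2]
width: 0.0482
```

Run:
```python
from h import *
st,c,im=snap("w6"); shift(st,(.432,.207,.19)); shift(st,(.47,.207,.19))
```

```text
pos [ 0.5608 -0.0221  0.2038] f [ 0.5 -0.  -1.2] w 0.0482 t 10.22 after [ 0.56   -0.022   0.2015]
shift cm [12.88 22.92  1.32] turn deg [0.05 0.38 0.02] pos [ 0.5608 -0.0221  0.2038] t 10.22
shift cm [ 9.08 22.91  1.34] turn deg [0.05 0.38 0.02] pos [ 0.5608 -0.0221  0.2038] t 10.22
```

View pics/w6.png

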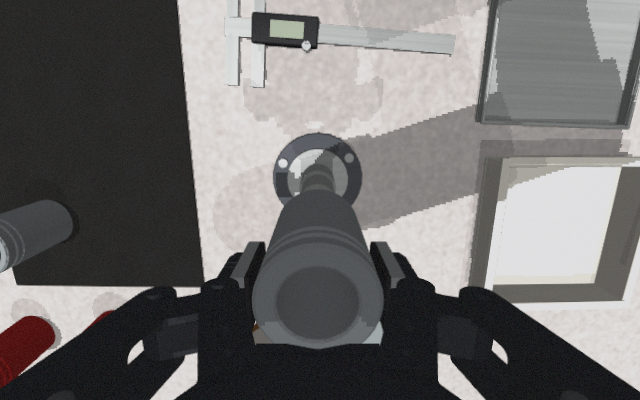

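The wrist view shows the pin clear below the held sleeve, with the tray and box at upper and mid right. On to the tray.

Emit:
{"fn": "carry_out", "kwargs": {
  "moves": [
    [[1.2,2.2,0],[0,0,0],0.8],
    [[3,5.5,0],[0,0,0],0.8],
    [[5.3,9.7,0],[0,0,0],0.8],
    [[7.6,14,0],[0,0,0],0.8],
    [[10,18.2,0],[0,0,0],0.8],
    [[11.8,21.6,0],[0,0,0],0.8],
    [[12.5,22.9,0],[0,0,0],0.8],
    [[12.5,22.9,0],[0,0,0],0.8]
  ]
}}

```text
time_s: 11.28
position: [0.434, 0.2071, 0.1989]
tcp_rot: [-0.001, 1.0, -0.0, -0.0]
ft_force: [-0.1, -0.0, -1.8]
width: 0.0476
```

Run:
```python
from h import *
snap("w7"); pair("7",(260,70),(250,210))
```

```text
pos [0.434  0.2071 0.1989] f [-0.1 -0.  -1.8] w 0.0476 t 11.28 after [0.4343 0.2065 0.199 ]
```

View pics/w7.png

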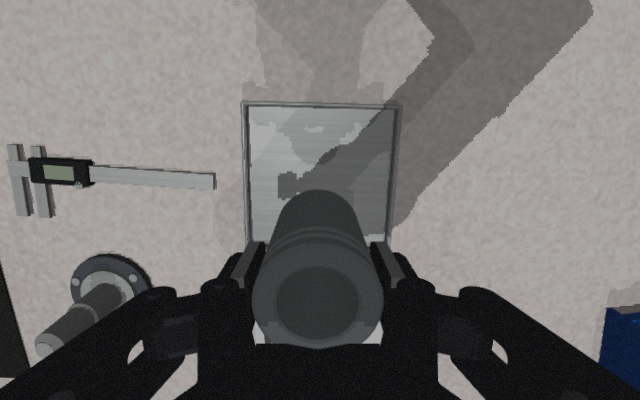

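The tray's far corners are at (241,101) and (401,102), and the sleeve sits centrally over it. I'll lower to just above the floor, expecting contact near TCP z 0.057.

Emit:
{"fn": "carry_out", "kwargs": {
  "moves": [
    [[0,0,3],[0,0,0],0.8],
    [[0,0,7],[0,0,0],0.8],
    [[0,0,10.5],[0,0,0],0.8],
    [[0,0,12.5],[0,0,0],0.8],
    [[0,0,13.5],[0,0,0],0.8],
    [[0,0,13.5],[0,0,0],0.8]
  ]
}}

```text
time_s: 12.18
position: [0.4345, 0.2062, 0.0642]
tcp_rot: [0.0, 1.0, -0.0, -0.0]
ft_force: [0.5, 0.4, -0.6]
width: 0.0482
```

Emit:
{"fn": "carry_out", "kwargs": {
  "moves": [
    [[0,0,0.2],[0,0,0],0.8],
    [[0,0,0.4],[0,0,0],0.8],
    [[0,0,0.4],[0,0,0],0.8]
  ]
}}

```text
time_s: 12.55
position: [0.4344, 0.2069, 0.0605]
tcp_rot: [-0.0, 1.0, 0.0, 0.0]
ft_force: [-0.1, -0.4, -1.6]
width: 0.0475
```

Emit:
{"fn": "carry_out", "kwargs": {
  "moves": [
    [[0,0,0.2],[0,0,0],0.8],
    [[0,0,0.3],[0,0,0],0.8],
    [[0,0,0.3],[0,0,0],0.8]
  ]
}}

```text
time_s: 12.92
position: [0.4345, 0.207, 0.0581]
tcp_rot: [-0.0, 1.0, 0.0, 0.0]
ft_force: [-2.0, -0.5, 3.5]
width: 0.048
```

Contact with the tray floor: the force went from -1.6 to +3.5 N at the expected height. I'll release and back off.

Emit:
{"fn": "carry_out", "kwargs": {
  "moves": [
    [[0,0,0],[0,0,0],0.4],
    [[0,0,0],[0,0,0],0],
    [[0,0,0],[0,0,0],0],
    [[0,0,0],[0,0,0],0],
    [[0,0,0],[0,0,0],0],
    [[0,0,-3],[0,0,0],0],
    [[0,0,-7],[0,0,0],0],
    [[0,0,-11],[0,0,0],0],
    [[0,0,-14],[0,0,0],0],
    [[0,0,-14],[0,0,0],0]
  ]
}}

```text
time_s: 14.18
position: [0.4353, 0.2074, 0.2002]
tcp_rot: [-0.0, 1.0, 0.002, 0.002]
ft_force: [-0.5, -0.6, 0.1]
width: 0.0857
```

Run:
```python
from h import *
st,c,im=snap("w8")
rim(im,c,(317,210),.083,thr=120); rim(im,c,(317,210),.083,thr=90)
print(proj(c,[[.4345,.207,.083]]))
shift(st,(.605,-.310,.20))
```

```text
pos [0.4353 0.2074 0.2002] f [-0.5 -0.6  0.1] w 0.0857 t 14.18 after [0.4346 0.2072 0.1982]
outer [309.1  257.98] axes px [ 18.9 166. ] on plane [0.4833 0.2016 0.083 ]
hole [263.9  258.89] axes px [ 4.6 21.3] on plane [0.4841 0.1646 0.083 ]
outer [323.33 195.26] axes px [ 93.9 151.1] on plane [0.4305 0.213  0.083 ]
outer [308.28 257.31] axes px [ 21.8 178.7] on plane [0.4827 0.2009 0.083 ]
outer [298.21 178.89] axes px [ 4.8 11. ] on plane [0.4176 0.1937 0.083 ]
outer [360.7  175.77] axes px [4.6 8.8] on plane [0.4152 0.2414 0.083 ]
outer [367.91 168.69] axes px [ 5.7 13. ] on plane [0.4098 0.2466 0.083 ]
outer [373.11 159.55] axes px [6.4 9.4] on plane [0.4028 0.2503 0.083 ]
outer [319.78 196.57] axes px [ 97.4 143.2] on plane [0.4316 0.2102 0.083 ]
[[315.62115905 200.23696504]]
shift cm [-16.96 -51.75  -0.08] turn deg [0.19 0.22 0.01] pos [0.4353 0.2074 0.2002] t 14.18
```

View pics/w8.png

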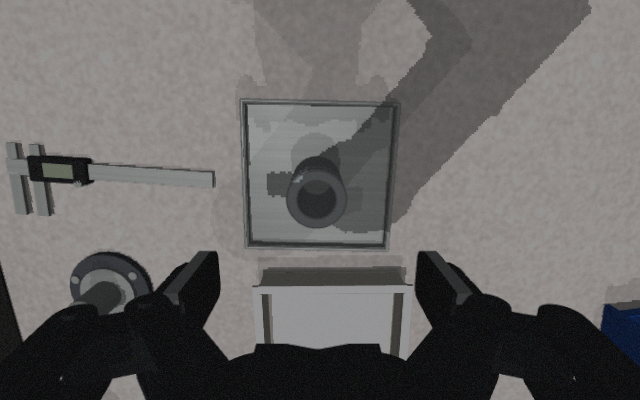

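Sleeve A stands upright in the tray, with its rim at (317,200) and the tray corners at (241,100) to (388,249). I'll move on to sleeve B.

Emit:
{"fn": "carry_out", "kwargs": {
  "moves": [
    [[-1.3,-4,0],[0,0,0],0],
    [[-3.2,-9.8,0],[0,0,0],0],
    [[-5.1,-15.6,0],[0,0,0],0],
    [[-7,-21.4,0],[0,0,0],0],
    [[-8.9,-27.2,0],[0,0,0],0],
    [[-10.8,-33,0],[0,0,0],0],
    [[-12.7,-38.8,0],[0,0,0],0],
    [[-14.6,-44.6,0],[0,0,0],0],
    [[-16.4,-50,0],[0,0,0],0],
    [[-17,-51.7,0],[0,0,0],0]
  ]
}}

```text
time_s: 15.48
position: [0.6038, -0.313, 0.1939]
tcp_rot: [0.001, 1.0, 0.001, -0.002]
ft_force: [-0.2, 0.8, -0.3]
width: 0.0854
```

Emit:
{"fn": "carry_out", "kwargs": {
  "moves": [
    [[0,0,0],[0,0,0],0],
    [[0,0,0],[0,0,0],0],
    [[0,0,0],[0,0,0],0]
  ]
}}

```text
time_s: 15.85
position: [0.6045, -0.3091, 0.1974]
tcp_rot: [-0.001, 1.0, 0.0, 0.0]
ft_force: [0.1, 0.4, -0.9]
width: 0.0855
```

Run:
```python
from h import *
st8,c8=pickle.load(open("pics/w8.pkl","rb"))
P=np.array([onz(c8,p,.0165)[:2] for p in [(241,100),(399,101),(388,249),(246,247)]]); print("tray",P.round(4),P.mean(0))
st,c,im=snap("w9")
p=proj(c,[[.605,-.31,.083]])[0]; print(p)
for t in (90,120): rim(im,c,p,.083,thr=t,out=f"pics/r9_{t}.png")
```

```text
tray [[0.3575 0.1387]
 [0.3584 0.2832]
 [0.5045 0.2813]
 [0.5021 0.1351]] [0.43059188 0.2095983 ]
pos [ 0.6045 -0.3091  0.1974] f [ 0.1  0.4 -0.9] w 0.0855 t 15.85 after [ 0.6045 -0.3092  0.1976]
[315.55689401 203.36472329]
outer [316.05 202.54] axes px [59.9 61.4] on plane [ 0.6043 -0.3096  0.083 ]
hole [316.17 203.68] axes px [44.1 45.7] on plane [ 0.6052 -0.3095  0.083 ]
outer [251.67 267.48] axes px [78.7 82.1] on plane [ 0.6592 -0.3621  0.083 ]
outer [316.23 203.28] axes px [56.4 57.8] on plane [ 0.6049 -0.3095  0.083 ]
hole [316.07 204.23] axes px [46.6 48.8] on plane [ 0.6057 -0.3096  0.083 ]
outer [252.03 266.94] axes px [77.4 81.3] on plane [ 0.6588 -0.3618  0.083 ]
```

View pics/w9.png

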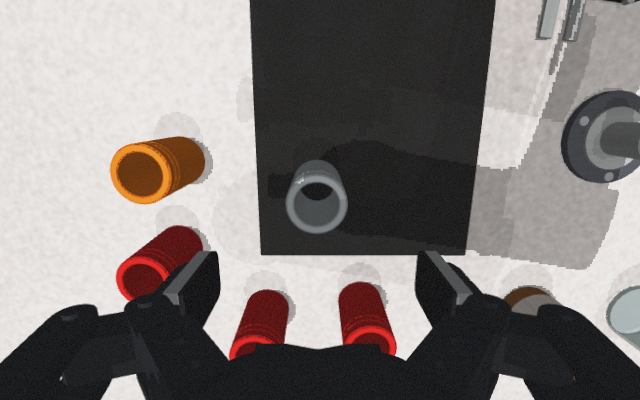

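View pics/r9_90.png

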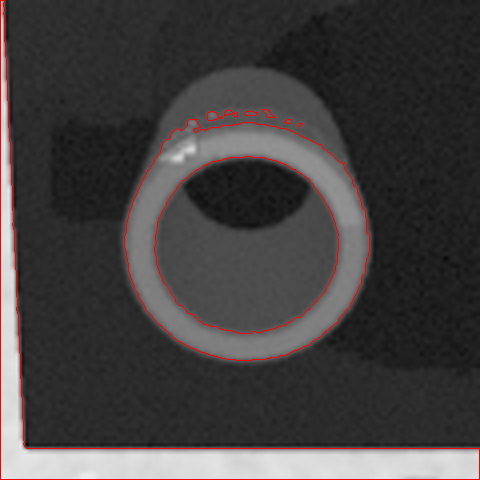

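Sleeve B's centre is at (0.605, -0.3096), almost exactly under the TCP. Its hole-to-rim ratio is 0.735, suggesting 35 mm. The red and orange look-alikes are clear of the fingers' footprint. I'll descend and grip.

Emit:
{"fn": "carry_out", "kwargs": {
  "moves": [
    [[0,0,4],[0,0,0],0],
    [[0,0,8],[0,0,0],0],
    [[0,0,11.5],[0,0,0],0],
    [[0,0,13.2],[0,0,0],0],
    [[0,0,13.7],[0,0,0],0],
    [[0,0,13.7],[0,0,0],0.2],
    [[0,0,13.7],[0,0,0],0.5],
    [[0,0,13.7],[0,0,0],0.8],
    [[0,0,13.7],[0,0,0],0.8],
    [[0,0,13.7],[0,0,0],0.8]
  ]
}}

```text
time_s: 17.15
position: [0.6053, -0.3104, 0.062]
tcp_rot: [-0.0, 1.0, -0.0, 0.001]
ft_force: [-0.6, 2.0, 6.2]
width: 0.0462
```

Emit:
{"fn": "carry_out", "kwargs": {
  "moves": [
    [[0,0,-1],[0,0,0],0.8],
    [[0,0,-4],[0,0,0],0.8],
    [[0,0,-8],[0,0,0],0.8],
    [[0,0,-12],[0,0,0],0.8],
    [[0,0,-15],[0,0,0],0.8],
    [[0,0,-15],[0,0,0],0.8],
    [[0,0,-15],[0,0,0],0.8]
  ]
}}

```text
time_s: 18.02
position: [0.6041, -0.3098, 0.2088]
tcp_rot: [-0.0, 1.0, 0.001, -0.001]
ft_force: [0.7, 0.2, -1.3]
width: 0.0462
```

Run:
```python
from h import *
st,c,im=snap("w10"); shift(st,(.5597,-.0222,.21))
cv2.imwrite("pics/w10b.png",cv2.convertScaleAbs(cv2.resize(im[210:370,230:410,::-1],None,fx=3.75,fy=3.75,interpolation=cv2.INTER_CUBIC),alpha=1.7))
```

```text
pos [ 0.6041 -0.3098  0.2088] f [ 0.7  0.2 -1.3] w 0.0462 t 18.02 after [ 0.6039 -0.3098  0.2083]
shift cm [ 4.43 28.76 -0.07] turn deg [ 0.08 -0.1   0.01] pos [ 0.6041 -0.3098  0.2088] t 18.02
```

View pics/w10b.png

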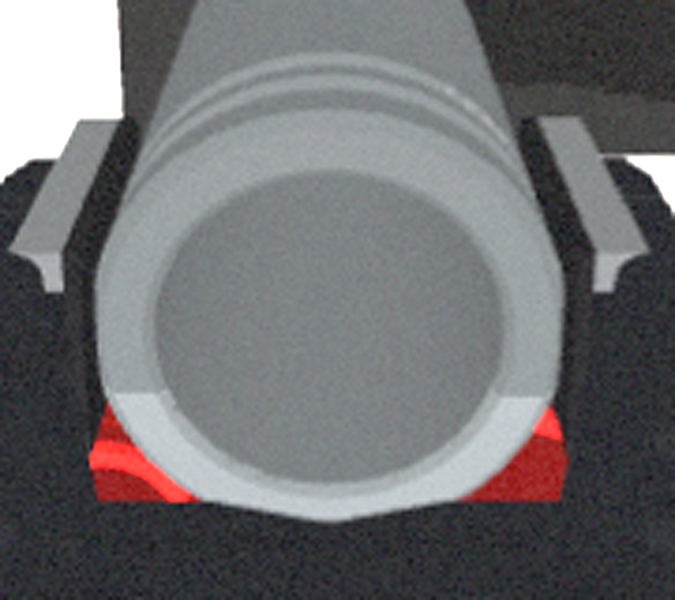

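Run:
```python
from h import *
from bench import imaging
st,c=pickle.load(open("pics/w10.pkl","rb")); b=lambda p:(230+p[0]/3.75-.37,210+p[1]/3.75-.37)
print(st["position"])
for dz in (.0212,.0185,.016):
  zt=st["position"][2]+dz
  print(dz,"outer",circ(c,[b(p) for p in [(95,315),(565,315),(330,105),(113,395),(548,400),(220,505),(440,505)]],zt),"inner",circ(c,[b(p) for p in [(155,322),(503,322),(330,168),(330,485)]],zt))
pair("10",(210,160),(340,110))
```

```text
[ 0.60408825 -0.30981169  0.20884108]
0.0212 outer (array([ 0.6035, -0.309 ]), 'diam mm', np.float64(46.7), 'res mm', np.float64(0.24)) inner (array([ 0.6039, -0.3092]), 'diam mm', np.float64(34.9), 'res mm', np.float64(0.26))
0.0185 outer (array([ 0.6051, -0.309 ]), 'diam mm', np.float64(47.9), 'res mm', np.float64(0.25)) inner (array([ 0.6056, -0.3092]), 'diam mm', np.float64(35.8), 'res mm', np.float64(0.26))
0.016 outer (array([ 0.6066, -0.309 ]), 'diam mm', np.float64(49.0), 'res mm', np.float64(0.25)) inner (array([ 0.6071, -0.3092]), 'diam mm', np.float64(36.6), 'res mm', np.float64(0.27))
```

View pics/pair_10.png

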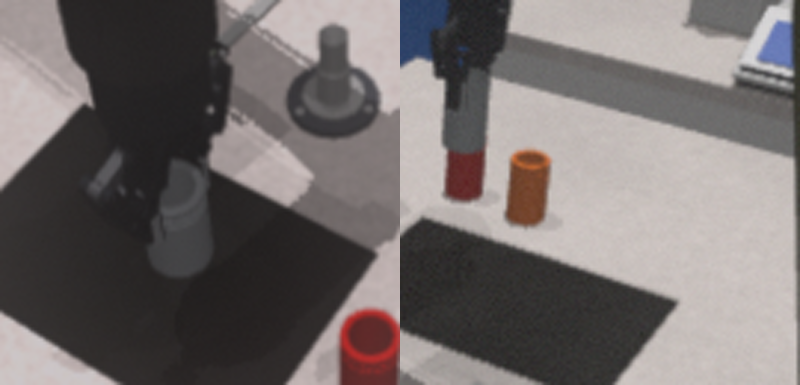

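View pics/w10.png

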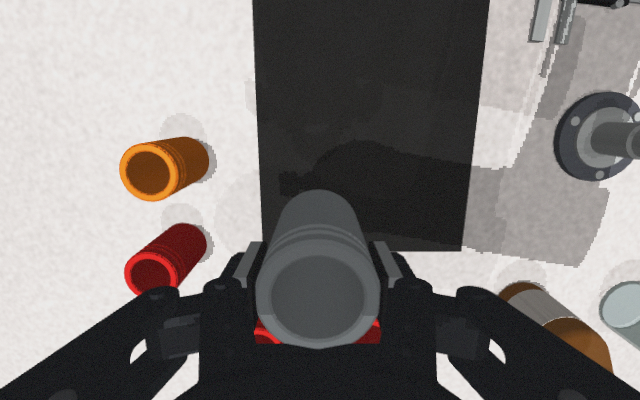

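Both views show the sleeve straight in the jaws, sitting about 1 to 2 mm lower and 1 mm farther out than A did. I'll recheck with the camera over the pin, as before.

Emit:
{"fn": "carry_out", "kwargs": {
  "moves": [
    [[-0.2,3,-0.5],[0,0,0],0.8],
    [[-0.5,7,-1],[0,0,0],0.8],
    [[-0.8,12,-2],[0,0,0],0.8],
    [[-1.2,17,-2.2],[0,0,0],0.8],
    [[-1.4,22,-2.2],[0,0,0],0.8],
    [[-1.6,26,-2.2],[0,0,0],0.8],
    [[-1.6,28.2,-2.2],[0,0,0],0.8],
    [[-1.6,28.7,-2.2],[0,0,0],0.8],
    [[-1.6,28.7,-2.2],[0,0,0],0.8],
    [[-1.6,28.7,-2.2],[0,0,0],0.8]
  ]
}}

```text
time_s: 19.42
position: [0.6203, -0.0242, 0.2322]
tcp_rot: [0.001, 1.0, -0.0, -0.0]
ft_force: [-0.3, -0.3, -0.7]
width: 0.0465
```

Emit:
{"fn": "carry_out", "kwargs": {
  "moves": [
    [[0,0,0],[0,0,0],0.8],
    [[0,0,0],[0,0,0],0.8]
  ]
}}

```text
time_s: 19.68
position: [0.6204, -0.0237, 0.2323]
tcp_rot: [0.0, 1.0, 0.0, -0.0]
ft_force: [-0.4, 0.7, -1.0]
width: 0.0467
```

Run:
```python
from h import *
st,c,im=snap("w11")
b=im[:,:,::-1]; A=cv2.resize(b[50:250,220:420],(400,400),interpolation=cv2.INTER_CUBIC)
B=cv2.convertScaleAbs(cv2.resize(b[210:370,240:400],(400,400),interpolation=cv2.INTER_CUBIC),alpha=1.7)
cv2.imwrite("pics/w11a.png",np.hstack([A,B]))
print(proj(c,[[.5588,-.0217,.102]]))
```

```text
pos [ 0.6204 -0.0237  0.2323] f [-0.4  0.7 -1. ] w 0.0467 t 19.68 after [ 0.6204 -0.0236  0.2322]
[[319.19533327 119.96678459]]
```

View pics/w11a.png

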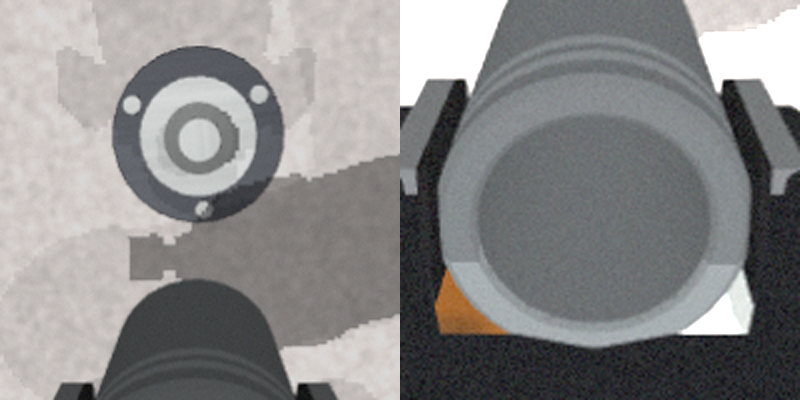

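Run:
```python
from h import *
st,c=pickle.load(open("pics/w11.pkl","rb")); b=lambda p:(240+p[0]/2.5-.3,210+p[1]/2.5-.3)
for dz in (.0212,.0195,.018):
  zt=st["position"][2]+dz
  print(dz,"outer",circ(c,[b(p) for p in [(39,208),(351,208),(196,71),(50,260),(342,265),(120,335),(270,335)]],zt),"inner",circ(c,[b(p) for p in [(78,215),(312,215),(195,113),(195,323)]],zt))
print("tip",onz(c,(220+199/2-.25,50+139.5/2-.25),.102))
```

```text
0.0212 outer (array([ 0.6198, -0.0228]), 'diam mm', np.float64(46.6), 'res mm', np.float64(0.31)) inner (array([ 0.6203, -0.0229]), 'diam mm', np.float64(35.0), 'res mm', np.float64(0.13))
0.0195 outer (array([ 0.6208, -0.0228]), 'diam mm', np.float64(47.3), 'res mm', np.float64(0.31)) inner (array([ 0.6213, -0.0229]), 'diam mm', np.float64(35.5), 'res mm', np.float64(0.13))
0.018 outer (array([ 0.6217, -0.0228]), 'diam mm', np.float64(47.9), 'res mm', np.float64(0.31)) inner (array([ 0.6222, -0.0229]), 'diam mm', np.float64(36.0), 'res mm', np.float64(0.13))
tip [ 0.55845084 -0.02165816  0.102     ]
```

Emit:
{"fn": "carry_out", "kwargs": {
  "moves": [
    [[2,0.1,0],[0,0,0],0.8],
    [[4.5,0.1,0],[0,0,0],0.8],
    [[6,0.1,0],[0,0,0],0.8],
    [[6.2,0.1,1],[0,0,0],0.8],
    [[6.2,0.1,3],[0,0,0],0.8],
    [[6.2,0.1,4.5],[0,0,0],0.8],
    [[6.2,0.1,5],[0,0,0],0.8],
    [[6.2,0.1,5],[0,0,0],0.8]
  ]
}}

```text
time_s: 20.72
position: [0.5584, -0.0223, 0.1817]
tcp_rot: [-0.0, 1.0, -0.0, -0.001]
ft_force: [-0.2, 0.5, -0.8]
width: 0.0462
```

Run:
```python
from h import *
snap("w12"); pair("12")
```

```text
pos [ 0.5584 -0.0223  0.1817] f [-0.2  0.5 -0.8] w 0.0462 t 20.73 after [ 0.5586 -0.0223  0.1824]
```

View pics/pair_12.png

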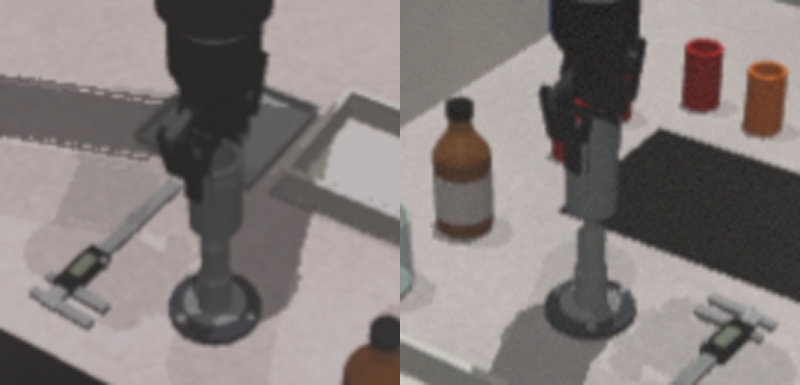

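The sleeve is coaxial with the pin in both views. I'll lower to just above the shoulder and then slowly past it.

Emit:
{"fn": "carry_out", "kwargs": {
  "moves": [
    [[0,0,1],[0,0,0],0.8],
    [[0,0,2.5],[0,0,0],0.8],
    [[0,0,4],[0,0,0],0.8],
    [[0,0,5],[0,0,0],0.8],
    [[0,0,5.8],[0,0,0],0.8],
    [[0,0,5.8],[0,0,0],0.8]
  ]
}}

```text
time_s: 21.62
position: [0.5581, -0.0222, 0.1236]
tcp_rot: [-0.0, 1.0, -0.0, -0.001]
ft_force: [0.5, 0.4, -1.2]
width: 0.0463
```

Emit:
{"fn": "carry_out", "kwargs": {
  "moves": [
    [[0,0,0.3],[0,0,0],0.8],
    [[0,0,0.6],[0,0,0],0.8],
    [[0,0,0.9],[0,0,0],0.8],
    [[0,0,1.2],[0,0,0],0.8],
    [[0,0,1.2],[0,0,0],0.8]
  ]
}}

```text
time_s: 22.25
position: [0.5582, -0.0222, 0.1119]
tcp_rot: [-0.0, 1.0, -0.0, -0.0]
ft_force: [0.5, 0.2, -1.5]
width: 0.0469
```

The sleeve slid past the shoulder height with no force. I'll continue toward the seat, expected at TCP z about 0.074.

Emit:
{"fn": "carry_out", "kwargs": {
  "moves": [
    [[0,0,0.5],[0,0,0],0.8],
    [[0,0,1.1],[0,0,0],0.8],
    [[0,0,1.8],[0,0,0],0.8],
    [[0,0,2.5],[0,0,0],0.8],
    [[0,0,3.1],[0,0,0],0.8],
    [[0,0,3.3],[0,0,0],0.8],
    [[0,0,3.3],[0,0,0],0.8]
  ]
}}

```text
time_s: 23.12
position: [0.5584, -0.0222, 0.0792]
tcp_rot: [-0.0, 1.0, -0.0, -0.0]
ft_force: [-0.5, 0.1, -1.1]
width: 0.0462
```

Emit:
{"fn": "carry_out", "kwargs": {
  "moves": [
    [[0,0,0.2],[0,0,0],0.8],
    [[0,0,0.4],[0,0,0],0.8],
    [[0,0,0.4],[0,0,0],0.8]
  ]
}}

```text
time_s: 23.5
position: [0.5583, -0.0221, 0.0751]
tcp_rot: [-0.0, 1.0, 0.0, -0.0]
ft_force: [0.2, -0.5, -1.0]
width: 0.0462
```

Emit:
{"fn": "carry_out", "kwargs": {
  "moves": [
    [[0,0,0.2],[0,0,0],0.8],
    [[0,0,0.3],[0,0,0],0.8],
    [[0,0,0.3],[0,0,0],0.8]
  ]
}}

```text
time_s: 23.88
position: [0.5586, -0.0221, 0.0731]
tcp_rot: [-0.0, 1.0, -0.0, 0.0]
ft_force: [-2.5, 1.2, 5.0]
width: 0.0463
```

The seat contact is at TCP z 0.073. I'll release.

Emit:
{"fn": "carry_out", "kwargs": {
  "moves": [
    [[0,0,0],[0,0,0],0.4],
    [[0,0,0],[0,0,0],0],
    [[0,0,0],[0,0,0],0],
    [[0,0,0],[0,0,0],0],
    [[0,0,0],[0,0,0],0],
    [[0,0,0],[0,0,0],0]
  ]
}}

```text
time_s: 24.62
position: [0.5584, -0.0221, 0.0723]
tcp_rot: [-0.0, 1.0, 0.0, -0.0]
ft_force: [0.1, -0.4, -0.5]
width: 0.0852
```

Run:
```python
from h import *
snap("w13"); pair("13")
```

```text
pos [ 0.5584 -0.0221  0.0723] f [ 0.1 -0.4 -0.5] w 0.0852 t 24.62 after [ 0.5584 -0.0221  0.0723]
```

View pics/pair_13.png

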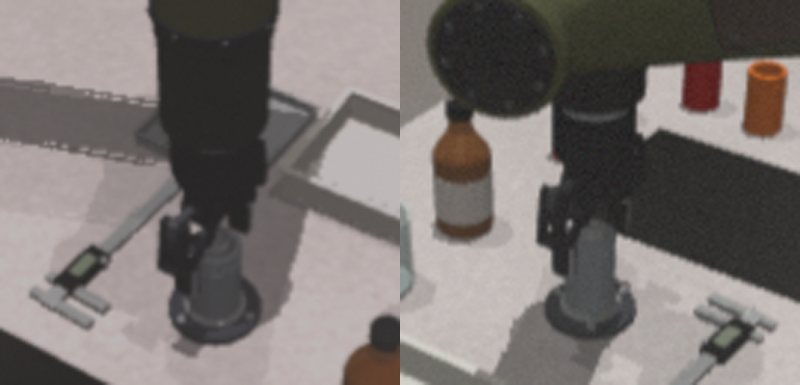

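View pics/w13.png

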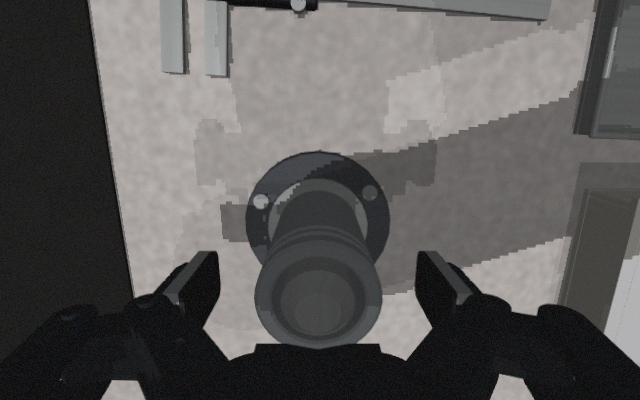

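The sleeve rests down on the seat with the pin tip visible in its bore, so it is too wide. I'll regrip and lift.

Emit:
{"fn": "carry_out", "kwargs": {
  "moves": [
    [[0,0,0],[0,0,0],0.3],
    [[0,0,0],[0,0,0],0.6],
    [[0,0,0],[0,0,0],0.8],
    [[0,0,0],[0,0,0],0.8],
    [[0,0,0],[0,0,0],0.8],
    [[0,0,-1],[0,0,0],0.8],
    [[0,0,-3.5],[0,0,0],0.8],
    [[0,0,-7],[0,0,0],0.8],
    [[0,0,-10.5],[0,0,0],0.8],
    [[0,0,-13],[0,0,0],0.8]
  ]
}}

```text
time_s: 26.02
position: [0.5586, -0.0222, 0.2047]
tcp_rot: [-0.0, 1.0, 0.0, 0.001]
ft_force: [0.4, -0.2, -1.2]
width: 0.046
```

Run:
```python
from h import *
st,c,im=snap("w14"); shift(st,(.61,.219,.205))
```

```text
pos [ 0.5586 -0.0222  0.2047] f [ 0.4 -0.2 -1.2] w 0.046 t 26.02 after [ 0.5596 -0.0225  0.2083]
shift cm [-5.150e+00  2.412e+01 -1.000e-02] turn deg [0.02 0.1  0.01] pos [ 0.5586 -0.0222  0.2047] t 26.02
```

View pics/w14.png

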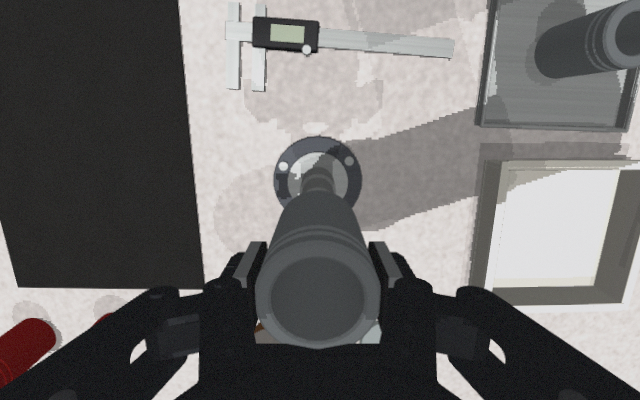

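The sleeve is off the pin and held straight, and A still stands in the tray. Moving over the reject box.

Emit:
{"fn": "carry_out", "kwargs": {
  "moves": [
    [[-0.5,2.4,0],[0,0,0],0.8],
    [[-1.3,6,0],[0,0,0],0.8],
    [[-2.3,10.5,0],[0,0,0],0.8],
    [[-3.3,15,0],[0,0,0],0.8],
    [[-4.2,19.5,0],[0,0,0],0.8],
    [[-4.9,23,0],[0,0,0],0.8],
    [[-5.1,24.1,0],[0,0,0],0.8],
    [[-5.1,24.1,0],[0,0,0],0.8],
    [[-5.1,24.1,0],[0,0,0],0.8]
  ]
}}

```text
time_s: 27.2
position: [0.6093, 0.2178, 0.2026]
tcp_rot: [0.0, 1.0, -0.0, 0.0]
ft_force: [0.3, -0.7, -0.9]
width: 0.0465
```

Run:
```python
from h import *
snap("w15")
```

```text
pos [0.6093 0.2178 0.2026] f [ 0.3 -0.7 -0.9] w 0.0465 t 27.2 after [0.6094 0.2177 0.2027]
```

View pics/w15.png

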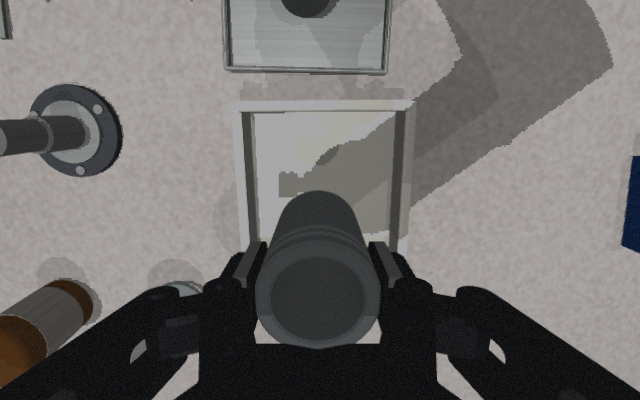

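The box rim's near corners are at (235,102) and (412,101), and the sleeve is central within a few mm. I'll lower, expecting contact near TCP z 0.0625.

Emit:
{"fn": "carry_out", "kwargs": {
  "moves": [
    [[0,0,3],[0,0,0],0.8],
    [[0,0,7],[0,0,0],0.8],
    [[0,0,10.5],[0,0,0],0.8],
    [[0,0,12.5],[0,0,0],0.8],
    [[0,0,13.4],[0,0,0],0.8],
    [[0,0,13.4],[0,0,0],0.8]
  ]
}}

```text
time_s: 28.0
position: [0.6096, 0.2187, 0.0689]
tcp_rot: [-0.0, 1.0, 0.0, 0.0]
ft_force: [0.5, -0.1, 0.2]
width: 0.0461
```

Emit:
{"fn": "carry_out", "kwargs": {
  "moves": [
    [[0,0,0.2],[0,0,0],0.8],
    [[0,0,0.4],[0,0,0],0.8],
    [[0,0,0.4],[0,0,0],0.8]
  ]
}}

```text
time_s: 28.38
position: [0.6094, 0.219, 0.0646]
tcp_rot: [-0.0, 1.0, 0.0, 0.0]
ft_force: [0.1, 0.5, -1.0]
width: 0.0461
```

Emit:
{"fn": "carry_out", "kwargs": {
  "moves": [
    [[0,0,0.2],[0,0,0],0.8],
    [[0,0,0.3],[0,0,0],0.8],
    [[0,0,0.3],[0,0,0],0.8]
  ]
}}

```text
time_s: 28.75
position: [0.6096, 0.219, 0.0624]
tcp_rot: [-0.0, 1.0, 0.0, 0.0]
ft_force: [-3.6, -0.3, 6.1]
width: 0.0464
```

Floor contact. I'll release and back off.

Emit:
{"fn": "carry_out", "kwargs": {
  "moves": [
    [[0,0,0],[0,0,0],0.4],
    [[0,0,0],[0,0,0],0],
    [[0,0,0],[0,0,0],0],
    [[0,0,0],[0,0,0],0],
    [[0,0,0],[0,0,0],0],
    [[0,0,-3],[0,0,0],0],
    [[0,0,-7],[0,0,0],0],
    [[0,0,-11],[0,0,0],0],
    [[0,0,-15],[0,0,0],0],
    [[0,0,-15],[0,0,0],0]
  ]
}}

```text
time_s: 30.0
position: [0.6107, 0.2193, 0.2162]
tcp_rot: [-0.0, 1.0, 0.002, 0.003]
ft_force: [0.2, -0.2, 0.1]
width: 0.0856
```

Emit:
{"fn": "carry_out", "kwargs": {
  "moves": [
    [[0,0,0],[0,0,0],0],
    [[0,0,0],[0,0,0],0],
    [[0,0,0],[0,0,0],0]
  ]
}}

```text
time_s: 30.38
position: [0.6091, 0.2187, 0.2102]
tcp_rot: [-0.0, 1.0, -0.0, -0.001]
ft_force: [-0.1, -0.3, 0.5]
width: 0.0852
```

Run:
```python
from h import *
snap("w16"); pair("16",(290,80),(210,210))
```

```text
pos [0.6091 0.2187 0.2102] f [-0.1 -0.3  0.5] w 0.0852 t 30.38 after [0.6091 0.2188 0.2104]
```

View pics/pair_16.png

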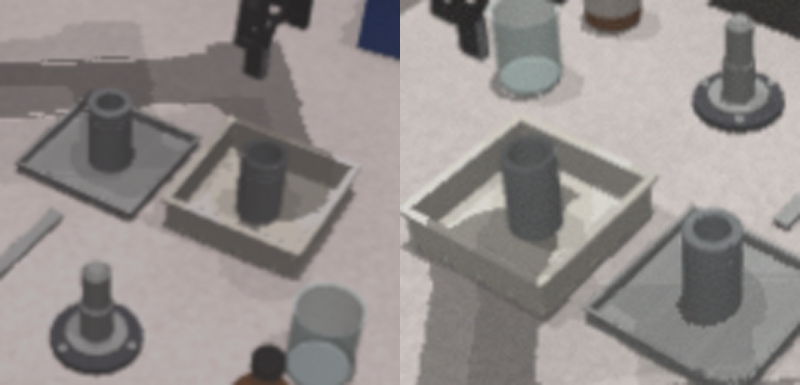

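View pics/w16.png

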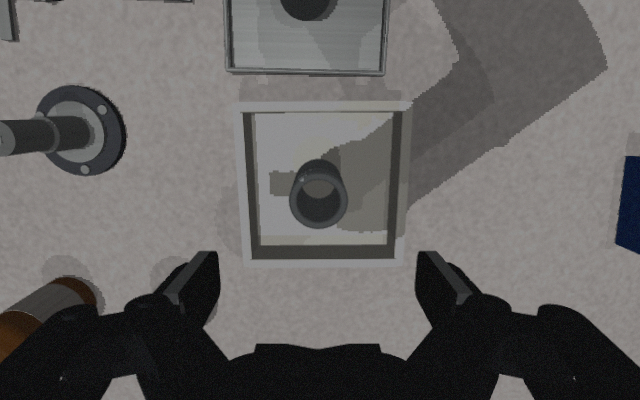

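View pics/side_16.png

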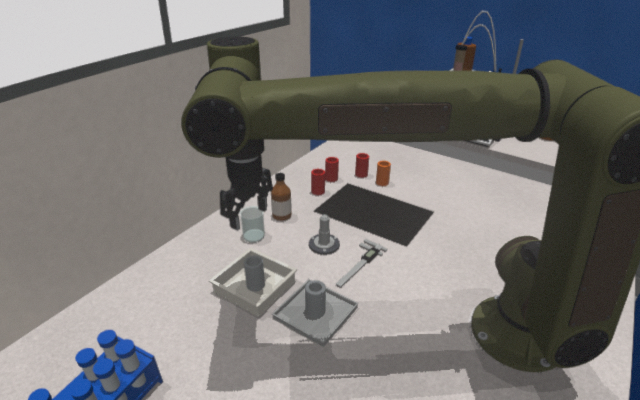

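Both sleeves stand upright near the centre of their containers, at (319,201) in the box in the wrist view. The bottle, beaker, caliper and look-alikes are unmoved, and the gripper is clear of everything.

```bash
python3 -c "
from bench import bot; print(bot.hand_in())"
```

```text
the job is handed in; nothing more can be done
None
```

Both sleeves are gauged and sorted, and I handed the job in at about 30 s of the 67 s allowed. `hand_in` reported no verdict.

- **Sleeve nearer the robot (good):** it stopped on the pin's shoulder. Contact came at a TCP height of 0.113 m against about 0.114 m expected. I released it there and checked it, then stood it in the shallow tray.
- **Other sleeve (too wide):** it passed the shoulder with no force and stopped on the seat. Contact came at a TCP height of 0.073 m against about 0.074 m expected. I released it there and checked it, then set it down in the white reject box.

**Last checks:** the wrist, scene and side pictures show both sleeves upright and near the centre of their containers. The gripper is open and about 0.2 m up. By eye, the bottle, beaker, caliper and the red and orange look-alikes are where they started.

**Disagreements:**
- The jaws read 46.2 mm on the second sleeve, against 48 mm expected and 47.7 mm on the first. It looked straight in the jaws, but it hung about 1–2 mm lower than the first. I found no cause for this.
- The first wrist-camera fix of the gauge was 2–3 mm off, because the arm was still settling. I repeated it at rest, and the pin's tip, foot and seat then agreed to 0.3 mm.
- The automatic rim fit failed on the sleeve in the tray because contrast was low. I judged that placing by eye from the pictures, by the contact height, and by the tray centre from its corners, about 4 mm from where I set the sleeve down.

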